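# Close the cement tank with its camlock cap

### The arm

A 6-joint arm with a two-finger parallel gripper is mounted at the origin on the work surface. World frame = base frame: x ahead of the robot, y to its left, z up, the work surface at z = 0. Lengths are in m, angles in degrees, forces in N, time in s.
With the tool pointing down it reaches from about 0.35 to 0.875 m from the base axis. Payload 4.2 kg.
Tool frame: the origin (TCP) lies between the finger pads; the fingertips stand 8 mm ahead of it and the grasp point (between the pads) lies 11 mm behind it; x points along the fingers, y is the direction in which the jaws open and shut, and the axes are right-handed (so a half turn about x gives the same grasp; the last joint's range is limited). The gripper opens to 87 mm and grips with 3 to 60 N. Pads are 19 mm wide; open, the fingers measure 117 mm over their backs; the gripper's body (75 mm by 190 mm) begins 51 mm behind the grasp point.
Start: joints at [-58.407, 22.042, 0.453, 0, -68.411, -14.817], TCP at [0.18, -0.598, 0.231] pointing down, gripper open.
Joint ranges: [-179.83, 179.83], [-69.29, 118.12], [-61.27, 80.66], [-181.25, 117.63], [-171.15, -9.14], [-177.46, 177.46]. Speed limits (degrees/s): [159.86, 159.86, 180, 180, 180, 180].

### API

Orientations are given as a 3x3 rotation matrix whose columns are the frame's x, y, z axes.
In Python, from station import r gives the robot as it stands. The module is installed in compiled form; this text tells all that it offers.
- The arm moves only by the tool move_arm, never from a script. Its argument "increments" is one flat list of numbers, 7 for each row, row after row: the turn, a rotation vector about the tool's x, y, z in degrees, then the shift along the tool's x, y, z in m, then the finger opening in m, from 0 to 0.087. A call has 1 to 12 rows; each row is the pose to reach, as a shift and turn from the pose commanded when the call began, along the tool's axes at that moment; what a row does not reach only later rows make up. A row lasts 1/12 s, in which the tool goes at most 41.7 mm and 7.16 degrees, less where a joint would pass 70% of its speed; a pose out of reach is approached as far as the arm can. A call with a gripper value outside its range is refused whole. The fingers move at their own pace and stop on an object; the grip force is fixed at half the most. Time passes only in rows, so rows that repeat a pose let the fingers close. It gives the time, the measured TCP pose, the force and the opening at its end, in the units of the state.
- r.sense(): the state, without advancing time (a new reading comes with each control period).
- r.capture(name): name is "side" or "top"; returns the picture (420x560x3 uint8, red, green, blue); there is no depth.
- r.calibration(name): a dict with "fx", "fy", "cx", "cy" (pixels), "rvec" (rotation vector, rad) and "tvec" (3), from world to camera coordinates, as OpenCV has them. Camera axes: x right, y down, z forward; pixel columns grow to the right and rows downward; lengths in m; the calibration is good to about 2 mm. A picture is of the moment at which its call begins. calibration takes no time and is no camera call.
- r.finish_job(): hands the job in, once; it reports no verdict.
The state is a dict: "time_s": time; "joints": joint angles; "joint_velocities": joint speeds; "effort": joint torques, N m; "tcp_pos": TCP position; "ee_rot": TCP orientation; "wrist_force": force on the tool from outside, world axes, zero at the start; "moment": the same for the moment, N m; "gripper_width": opening from 0.0 (shut) to 1.0 (fully open).
Only numpy, scipy, OpenCV 4.12 (cv2) and the standard library are available. Lean on these libraries where they do the work, as an engineer would, in place of code of your own. Each camera call takes 0.05 s, during which the arm holds its last target.

### The job

Close the blue cement tank: push the camlock cap straight down onto the tank's grooved neck, past its stiff seal, until it bottoms on the rim, and bed it there for a moment with a push of about 25 N, both red-tipped cam arms still up. Then gently swing one cam arm all the way down and after it the other. Do not ram the thin neck, and leave the spray can, the glue jar and the shoe heel where they are.

Things in the scene. Friction and masses are not known exactly. Their poses are not given: they have to be found in the camera images.
- tank: blue drum, 202 mm wide, 90 mm high, fixed; origin at the centre of its underside. In its neck's mouth a black rubber seal stands 9 mm above the rim. It slides down under about 11 N (more if fast) and stays; the cap's weight does not move it. Then the cap meets the rim, dead hard. The cap may load the neck with at most 50 N in the push and 90 N while an arm is swung.
- cap: the whole cap; origin at the centre of its mouth, on the underside of the skirt, 55 mm below cap_grip; axes as cap_grip.
- cap_grip (a point): centre of the black grip block (40 mm along its x, 30 along y, 32 high; take it across the 30) on the loose aluminium cap, mouth down, z up, 0.4 kg. A flat plate of radius 31 mm lies 16 mm below this point: keep finger tips above it. The skirt, bore 52 mm, ends 55 mm below this point. Cam arms are hinged at its +x and -x sides. It may go on at any yaw.
- cap_seat (a point): centre of the flat ceiling inside the cap, 21.5 mm below cap_grip; axes as cap_grip. When the cap is home it rests on the true rim of the neck.
- neck_top (a point): nominal centre of the neck's rim, on the neck's axis, 167.5 mm above the bench, z up, fixed. The neck is screwed into the tank to a depth that is not measured, so the true rim lies anywhere from 6 mm below to 6 mm above this point: find it by feel. Neck 50 mm wide, chamfered to 42 at the rim, lip 12 mm high, under it a groove 40 mm wide and 17.5 mm high for the cam lobes.
- cam_a (a joint): angle of the cam arm on the cap's +x side: 0 = raised 45 degrees above level, 1.658 rad = fully closed at its stop, 50 degrees below level. Starts at 0 to 0.5. The hinge is stiff (0.12 N m) and stays where left. Its lobe swings up under the neck's lip as the arm goes down and can need a little more force near the end.
- cam_b (a joint): the same for the arm on the cap's -x side.
- cam_a_pivot (a point): hinge axis of cam_a, 35 mm from the cap's axis on its +x side, 37 mm below cap_grip; axes as cap_grip. The arm swings in the cap's xz plane.
- cam_b_pivot (a point): hinge axis of cam_b, 35 mm from the cap's axis on its -x side, 37 mm below cap_grip; axes as cap_grip.
- cam_a_end (a point): end of the straight arm cam_a, 56 mm from its hinge axis, on its centre line; the arm is 13 mm wide and 6 thick with a red tip 15 x 8 mm. Pressing down on its upper side 40 to 50 mm from the hinge closes it with about 3 N; at the stop, the arm's leverage loads the neck about 4 to 5 times as hard as it is pressed, so press it with no more than about 12 N.
- cam_b_end (a point): end of the arm cam_b, the same.
- spray_can: aerosol can, blue label, 52 mm wide, 150 mm high, origin at the centre of its underside; leave alone.
- glue_jar: jar with red cap, 60 mm wide, 75 mm high, origin at the centre of its underside; leave alone.
- heel: spare black rubber shoe heel with a tan inlay, 56 x 52 mm, 22 mm high, lying on the bench; origin at the underside; leave alone.

How it is judged (in metres and radians):
On the way, in this order (a step that is already met when the one before it is completed fails the run):
1. the cap is on the neck and bedded on its rim with at least 18 N, both cam arms still up (z of cap_seat in the frame of neck_top below 0.008 m and horizontal distance between cap_seat and neck_top below 0.003 m and angle between cap_seat's own z axis and vertical below 0.06 rad and contact force between cap and tank above 18 N and value of joint each of cam_a, cam_b below 0.8 rad), for 0.2 s.
2. one cam arm is fully down, the other still up (((value of joint cam_a above 1.5 rad and value of joint cam_b below 0.9 rad) or (value of joint cam_b above 1.5 rad and value of joint cam_a below 0.9 rad))), for 0.2 s.
At the end, for the whole second after the job is handed in: The cap sits on the neck, within 3 mm of its axis, no more than 8 mm above the nominal rim and level to 3.5 degrees, and both cam arms are within 9 degrees of fully down (z of cap_seat in the frame of neck_top below 0.008 m and horizontal distance between cap_seat and neck_top below 0.003 m and angle between cap_seat's own z axis and vertical below 0.06 rad and value of joint each of cam_a, cam_b above 1.5 rad); the robot touches nothing.
It fails at once if the cap is pushed against the tank with more than 50 N while both cam arms are up (contact force between cap and tank above 50 N and value of joint each of cam_a, cam_b below 0.9 rad).
It fails at once if the cap is forced against the tank with more than 90 N while an arm is swung (contact force between cap and tank above 90 N).
It fails at once if the spray can is moved by more than 30 mm (distance of spray_can from where it was at the start of the episode above 0.03 m).
It fails at once if the glue jar is moved by more than 30 mm (distance of glue_jar from where it was at the start of the episode above 0.03 m).
It fails at once if the shoe heel is moved by more than 30 mm (distance of heel from where it was at the start of the episode above 0.03 m).
It also fails if it takes over 72 s, if anything falls off the work surface, if the arm or the gripper's body presses on something with over 40 N, if the wrist force passes 120 N, or if a joint passes its speed limit or range.

## Working session

There is one attempt and no reset: what is moved stays moved. The work goes in short steps, Python scripts to look and compute and a tool call to move; the robot and the scene stay as the last step left them, time stands still between calls to the robot, and variables do not carry over. Pictures are saved under pics/ and viewed, and the job is handed in when it is done.

Besides the shell and the picture viewer there is one more tool, called after "Request:" as a command line: name --argument value ..., lists and objects as JSON in quotes. move_arm: Moves the arm, as the interface text tells. Its arguments: {"type":"object","properties":{"increments":{"type":"array","items":{"type":"number"}}},"required":["increments"]}

```bash
mkdir -p pics; python3 - <<'E'
from station import r
import cv2
for n in("side","top"):
    im=r.capture(n); cv2.imwrite(f"pics/{n}0.png",im[:,:,::-1]); print(r.calibration(n))
print(r.sense())
E
```

```text
{'fx': 543.79889872369, 'fy': 543.79889872369, 'cx': 278.2085816759759, 'cy': 217.8996711025171, 'rvec': array([ 0.60933699, -2.80749153,  0.92054853]), 'tvec': array([0.53218837, 0.25833485, 0.82003699])}
{'fx': 452.6774180176562, 'fy': 452.6774180176562, 'cx': 283.49458027900755, 'cy': 213.84685163122194, 'rvec': array([ 2.11526962, -2.14510642,  0.19866058]), 'tvec': array([8.43318315e-05, 6.00738895e-01, 6.97076895e-01])}
{'time_s': 0.1, 'joints': array([-5.84068583e+01,  2.20867871e+01,  3.88821767e-01, -2.29597446e-02,
       -6.84097475e+01, -1.48172201e+01]), 'joint_velocities': array([ 0.08404421, -0.03979501,  0.11609102,  0.02290778, -0.04204903,
       -0.00392261]), 'effort': array([-4.39349296e-04, -3.91689599e+01,  1.87934393e+01,  4.23189461e+00,
        1.34691692e-02, -6.70562349e-05]), 'tcp_pos': array([ 0.18026702, -0.59791555,  0.22957881]), 'ee_rot': array([[-6.67473711e-04, -2.88487306e-01,  9.57483487e-01],
       [ 1.79649563e-03,  9.57481810e-01,  2.88488053e-01],
       [-9.99998164e-01,  1.91267310e-03, -1.20827750e-04]]), 'wrist_force': array([-1.03791857, -0.74056854,  0.20526008]), 'moment': array([-0.05645535, -0.00533257, -0.00336303]), 'gripper_width': 0.9983527015474686}
```

View pics/side0.png

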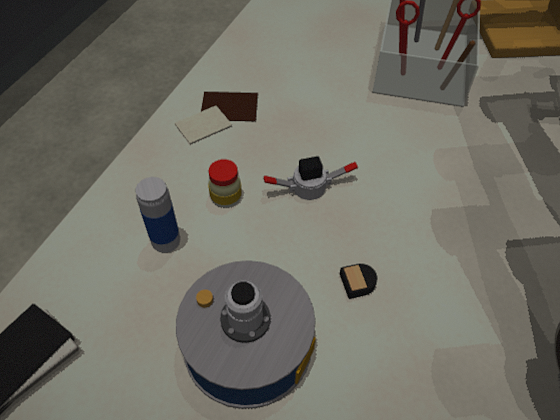

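View pics/top0.png

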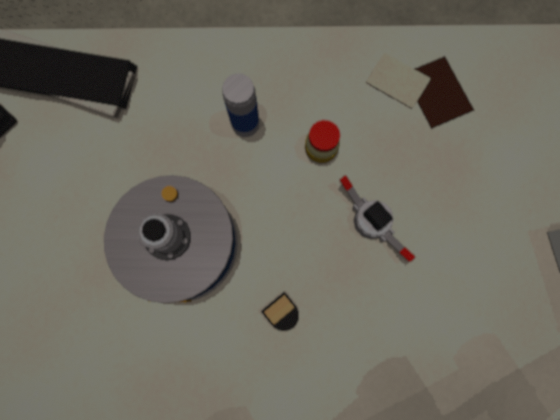

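The side view shows the cap's grip near (310,167), its red tips near (270,180) and (350,167), and the neck near (243,290). In the top view the grip is near (377,215), the tips near (347,184) and (407,254), and the neck near (155,231). I'll zoom in next.

```bash
python3 - <<'E'
import cv2,numpy as np
s=cv2.imread("pics/side0.png");t=cv2.imread("pics/top0.png")
def z(im,x,y,w,h,k): return cv2.resize(im[y:y+h,x:x+w],None,fx=k,fy=k,interpolation=cv2.INTER_CUBIC)
cv2.imwrite("pics/capz.png",np.hstack([z(s,260,145,100,60,4)*1,z(t,330,170,95,100,4)[:240*1+0] if 0 else z(t,330,170,100,100,4)[:400][:240*0+400][:240]])) if 0 else None
a=z(s,255,140,110,70,7);b=z(t,330,165,95,105,5);
cv2.imwrite("pics/caps.png",a);cv2.imwrite("pics/capt.png",np.clip(b*1.5,0,255))
cv2.imwrite("pics/necks.png",z(s,205,265,80,80,7));cv2.imwrite("pics/neckt.png",np.clip(1.5*z(t,125,200,75,75,7),0,255))
E
```

```text
[ WARN:0@0.072] global loadsave.cpp:1063 imwrite_ Unsupported depth image for selected encoder is fallbacked to CV_8U.
```

View pics/caps.png

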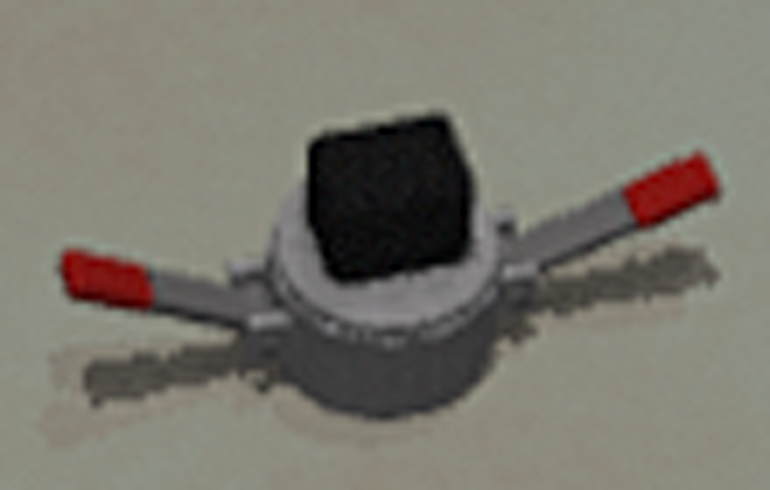

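View pics/capt.png

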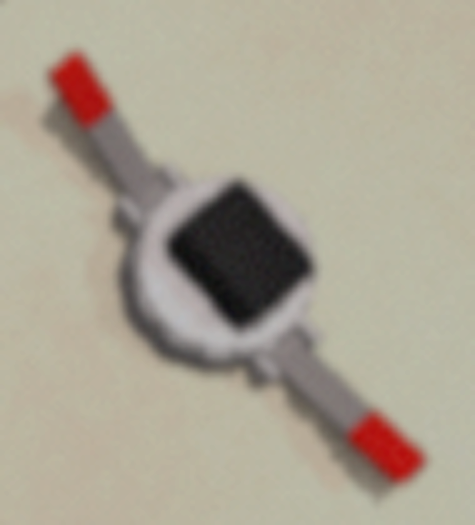

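View pics/necks.png

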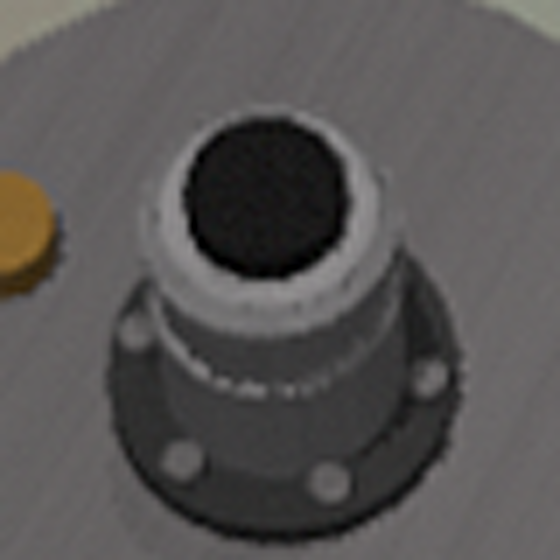

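View pics/neckt.png

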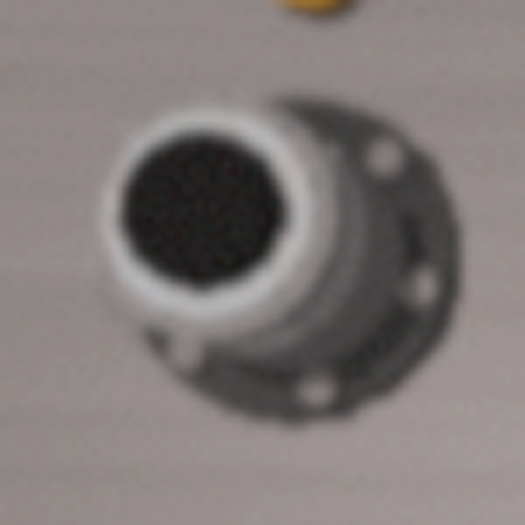

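```bash
cat > h.py <<'E'
import cv2,numpy as np
from station import r
from scipy.optimize import least_squares,minimize
C={n:r.calibration(n) for n in("side","top")}
def proj(n,P):
    c=C[n];K=np.array([[c["fx"],0,c["cx"]],[0,c["fy"],c["cy"]],[0,0,1.]])
    return cv2.projectPoints(np.asarray(P,float).reshape(-1,1,3),c["rvec"],c["tvec"],K,None)[0].reshape(-1,2)
def campos(n):
    R=cv2.Rodrigues(C[n]["rvec"])[0];return -R.T@C[n]["tvec"]
def tri(ps,pt):
    f=lambda X:np.r_[proj("side",X)[0]-ps,proj("top",X)[0]-pt]
    s=least_squares(f,[0.4,-0.1,0.05]);return s.x,s.fun
def hullmask(n,P,win,k=4):
    x,y,w,h=win;m=np.zeros((h*k,w*k),np.uint8)
    q=(proj(n,P)-[x,y]+0.5)*k-0.5
    hl=cv2.convexHull(q.astype(np.float32))
    cv2.fillConvexPoly(m,np.round(hl*16).astype(np.int32),1,shift=4)
    return cv2.resize(m.astype(np.float32),(w,h),interpolation=cv2.INTER_AREA)
def soft(im,win,lo,hi):
    x,y,w,h=win;g=im[y:y+h,x:x+w].max(2).astype(np.float32)
    return np.clip((hi-g)/(hi-lo),0,1)
def box(x,y,z,yaw,a=.02,b=.015,h=.016):
    c,s=np.cos(yaw),np.sin(yaw)
    return [[x+c*i*a-s*j*b,y+s*i*a+c*j*b,z+k*h] for i in(-1,1) for j in(-1,1) for k in(-1,1)]
E
python3 - <<'E'
from h import *
im={n:cv2.imread(f"pics/{n}0.png") for n in C}
for n in C: print(n,campos(n))
# red
def red(im):
    i=im.astype(int);m=((i[:,:,2]>90)&(i[:,:,1]<50)&(i[:,:,0]<60)).astype(np.uint8)
    c=cv2.connectedComponentsWithStats(m);return [(np.round(c[3][k],1),c[2][k][4]) for k in range(1,c[0]) if c[2][k][4]>20]
for n in C: print(n,red(im[n]))
print(im['side'][165:168,308:312].max(2),im['top'][214:217,376:379].max(2),im['side'][150,330],im['side'][186,312],im['top'][200,376],im['top'][222,362])
w={'side':(290,148,42,36),'top':(355,192,46,48)}
print(im['side'][150:186:2,310].max(2) if 0 else im['side'][150:186:2,310].max(1), im['top'][195:240:2,377].max(1), im['side'][280:310:2,243].max(1), im['top'][210:250:2,154].max(1))
E
```

```text
side [0.37598749 0.4734166  0.8105135 ]
top [ 0.46649643 -0.00263113  0.79320715]
side [(array([409. ,   2.9]), np.int32(40)), (array([222.5, 170.2]), np.int32(486)), (array([350. , 166.6]), np.int32(71)), (array([269.5, 179.2]), np.int32(63))]
top [(array([324. , 135.1]), np.int32(683)), (array([346. , 182.9]), np.int32(88)), (array([406.5, 254.1]), np.int32(97))]
[[23 19 21 23]
 [24 21 23 22]
 [24 25 21 22]] [[27 27 27]
 [27 27 27]
 [25 25 23]] [129 143 141] [100  98 102] [ 96 102 106] [123 123 124]
[143 139 141 148   7  21  18  19  23  22  18  17  20  14  13 109 120 134] [123 124 118  71  26  26  25  25  24  24  27  26  26  26  21  14  16  34
  90 116  88  63  97] [117  32  24  24  20  24  29  24  27  28  27  18  24 136 127] [ 96  96 100 114  88  29  21  22  22  21  22  22  23  25  24  41 102 117
  99  81]
```

```bash
python3 - <<'E'
from h import *
im={n:cv2.imread(f"pics/{n}0.png") for n in C}
t1=tri([269.5,179.2],[346,182.9]);t2=tri([350,166.6],[406.5,254.1])
print(t1,t2,"yaw",np.degrees(np.arctan2(*(t1[0]-t2[0])[[1,0]])))
def cost(p,w,hi,gen):
    e=0
    for n in C: e+=((hullmask(n,gen(p),w[n])-obs[n])**2).sum()
    return e
# grip
w={'side':(285,143,52,46),'top':(352,190,50,52)}
obs={n:soft(im[n],w[n],30,{'side':110,'top':100}[n]) for n in C}
# restrict to central component
for n in C:
    m=(obs[n]>.6).astype(np.uint8);c=cv2.connectedComponentsWithStats(m);k=1+np.argmax(c[2][1:,4]);mm=cv2.dilate((c[1]==k).astype(np.uint8),np.ones((3,3)));obs[n]*=mm;print(n,c[3][k]+np.array(w[n][:2]),c[2][k])
best=None
g0=tri([310,167],[377,215])[0];print(g0)
for yaw in (np.radians(35),np.radians(50),np.radians(65),np.radians(-40),np.radians(-55)):
    p0=[g0[0],g0[1],g0[2],yaw]
    sim=[p0]+[np.array(p0)+d for d in np.diag([.008,.008,.008,.2])]
    s=minimize(lambda p:cost(p,w,0,lambda p:box(*p)),p0,method='Nelder-Mead',options=dict(initial_simplex=sim,xatol=1e-5,fatol=1e-3,maxiter=600))
    print(s.fun,s.x[:3],np.degrees(s.x[3]))
# seal
w={'side':(222,272,42,44),'top':(134,210,42,42)}
obs={n:soft(im[n],w[n],30,120) for n in C}
for n in C:
    m=(obs[n]>.5).astype(np.uint8);c=cv2.connectedComponentsWithStats(m);k=1+np.argmax(c[2][1:,4]);mm=cv2.dilate((c[1]==k).astype(np.uint8),np.ones((3,3)));obs[n]*=mm;print(n,c[3][k]+np.array(w[n][:2]),c[2][k])
a=np.linspace(0,2*np.pi,40)
def cyl(p):
    x,y,z,R=p
    return np.r_[np.c_[x+R*np.cos(a),y+R*np.sin(a),0*a+z],np.c_[x+R*np.cos(a),y+R*np.sin(a),0*a+z-.009]]
g0=tri([243,293],[154,230]);print(g0)
p0=np.r_[g0[0],.013]
s=minimize(lambda p:cost(p,w,0,cyl),p0,method='Nelder-Mead',options=dict(initial_simplex=[p0]+[p0+d for d in np.diag([.005,.005,.005,.003])],xatol=1e-5,fatol=1e-3,maxiter=600));print(s.fun,s.x)
E
```

```text
(array([ 0.65511477, -0.11616267,  0.04129452]), array([-0.14648371, -0.04985036,  0.02687534,  0.14053369])) (array([ 0.53223533, -0.21421549,  0.03390154]), array([-0.39822042, -0.08782965,  0.07218966,  0.35084119])) yaw 38.588450191615706
side [310.08333333 168.21794872] [ 14  14  24  24 468]
top [377.29449153 215.75211864] [ 12  12  28  28 472]
[ 0.59542509 -0.16345187  0.05523495]
103.70571899414062 [ 0.5953908  -0.16490779  0.04912119] 35.63245651684292
109.89701843261719 [ 0.59534942 -0.16447455  0.0517261 ] 35.623043628425194
107.22077941894531 [ 0.59491874 -0.16468795  0.04982081] 35.719772816636215
105.57067108154297 [ 0.59544826 -0.16583041  0.0475998 ] 35.15510538627146
105.54188537597656 [ 0.59565049 -0.16542452  0.04825551] 34.84294716381127
side [242.54195011 292.99773243] [  9  10  24  23 441]
top [153.48201439 229.61870504] [  8   9  24  23 417]
(array([0.55918132, 0.17383247, 0.16510464]), array([-0.54523623, -0.1771018 ,  0.11380736,  0.58950508]))
23.96845054626465 [0.55939488 0.17388368 0.16966947 0.01523915]
```

```bash
cat >> h.py <<'E'
from scipy.spatial.transform import Rotation as Ro
def Rtool(yaw,tau=0.,sgn=1):
    """yaw deg of cap x; tool y = cap y; tool x=down leaning inward by tau deg for arm on sgn side"""
    c,s=np.cos(np.radians(yaw)),np.sin(np.radians(yaw))
    rad=np.array([c,s,0])*sgn; y=np.array([-s,c,0]); t=np.radians(tau)
    x=-np.sin(t)*rad-np.cos(t)*np.array([0,0,1.]); z=np.cross(x,y)
    return np.c_[x,y,z]
def inc(R0,p0,R1,p1):
    return np.r_[Ro.from_matrix(R0.T@R1).as_rotvec(degrees=True),R0.T@(np.array(p1)-p0)]
E
python3 - <<'E'
from h import *
im={n:cv2.imread(f"pics/{n}0.png") for n in C}
def cost(p,gen,w,ns):
    return sum(((hullmask(n,gen(p),w[n])-obs[n])**2).sum() for n in ns)
w={'side':(285,143,52,46),'top':(352,190,50,52)}
obs={}
for n in C:
    o=soft(im[n],w[n],30,100)
    m=(o>.6).astype(np.uint8);c=cv2.connectedComponentsWithStats(m);k=1+np.argmax(c[2][1:,4]);obs[n]=o*cv2.dilate((c[1]==k).astype(np.uint8),np.ones((3,3)))
for ns in (['side'],['top'],['side','top']):
    p0=np.array([.595,-.164,.64])
    s=minimize(lambda p:cost(p,lambda p:box(p[0],p[1],.055,p[2]),w,ns),p0,method='Nelder-Mead',options=dict(initial_simplex=[p0]+[p0+d for d in np.diag([.006,.006,.15])],xatol=1e-5,fatol=1e-3));print(ns,s.fun,s.x[:2],np.degrees(s.x[2]))
    b=proj('top',box(*s.x[:2],.055,s.x[2]));bs=proj('side',box(*s.x[:2],.055,s.x[2]))
    for n,q in(('top',b),('side',bs)):
        v=cv2.resize(im[n],None,fx=4,fy=4,interpolation=cv2.INTER_CUBIC)
        cv2.polylines(v,[cv2.convexHull(((q+.5)*4).astype(np.int32))],1,(0,255,0),1)
        x,y,ww,h=np.array(w[n])*4;cv2.imwrite(f"pics/o_{n}_{len(ns)}{ns[0]}.png",v[y:y+h,x:x+ww])
cs=[cv2.imread(f"pics/o_{n}_2side.png") for n in C]
H=max(c.shape[0] for c in cs);cv2.imwrite("pics/o.png",np.hstack([cv2.copyMakeBorder(c,0,H-c.shape[0],0,0,0) for c in cs]))
# seal with z fixed
w={'side':(222,272,42,44),'top':(134,210,42,42)}
for n in C:
    o=soft(im[n],w[n],30,120)
    m=(o>.5).astype(np.uint8);c=cv2.connectedComponentsWithStats(m);k=1+np.argmax(c[2][1:,4]);obs[n]=o*cv2.dilate((c[1]==k).astype(np.uint8),np.ones((3,3)))
a=np.linspace(0,2*np.pi,40)
def cyl(x,y,z,R): return np.r_[np.c_[x+R*np.cos(a),y+R*np.sin(a),0*a+z],np.c_[x+R*np.cos(a),y+R*np.sin(a),0*a+z-.009]]
for z in(.171,.1765,.182):
  for ns in (['side'],['top']):
    p0=np.array([.559,.174,.015])
    s=minimize(lambda p:cost(p,lambda p:cyl(p[0],p[1],z,p[2]),w,ns),p0,method='Nelder-Mead',options=dict(initial_simplex=[p0]+[p0+d for d in np.diag([.006,.006,.002])],xatol=1e-5,fatol=1e-3));print(z,ns,s.fun,s.x)
st=r.sense()
R1=Rtool(37)
print(inc(st['ee_rot'],st['tcp_pos'],R1,[.595,-.164,.13]))
E
```

```text
['side'] 58.90318298339844 [ 0.59324992 -0.16109643] 26.32373918555315
['top'] 49.049644470214844 [ 0.59507736 -0.16341633] 39.279892594325204
['side', 'top'] 128.4384307861328 [ 0.59460176 -0.16287542] 38.13340088396004
0.171 ['side'] 2.8569445610046387 [0.55865199 0.17443391 0.01519957]
0.171 ['top'] 7.358381271362305 [0.56041118 0.17426411 0.01510122]
0.1765 ['side'] 2.9973092079162598 [0.557093   0.17699314 0.01503304]
0.1765 ['top'] 7.215152740478516 [0.55945999 0.1726663  0.01497252]
0.182 ['side'] 3.081423759460449 [0.55548102 0.17956374 0.01491679]
0.182 ['top'] 7.300656318664551 [0.55865475 0.17111061 0.01481325]
[-2.02325407e+01  1.24983004e-02 -1.09669341e-01  1.00081327e-01
  2.95630588e-01  5.22291462e-01]
```

View pics/o.png

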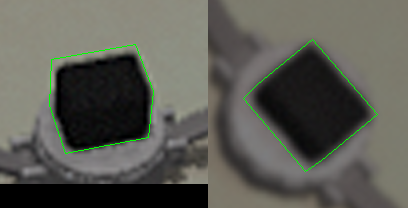

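The overlay puts the block slightly high in the side view and a little large, but its centre and yaw of about 38.5° agree with the red tips. I'm moving above the cap now.

Request:
move_arm --increments '[-5,0,0,0.01,0.02,0.035,0.087,-10,0,0,0.02,0.04,0.07,0.087,-15,0,0,0.03,0.06,0.11,0.087,-20,0,0,0.04,0.08,0.15,0.087,-21.7,0,0,0.06,0.1,0.19,0.087,-21.7,0,0,0.06,0.12,0.22,0.087,-21.7,0,0,0.06,0.14,0.26,0.087,-21.7,0,0,0.06,0.16,0.3,0.087,-21.7,0,0,0.06,0.18,0.33,0.087,-21.7,0,0,0.06,0.2,0.37,0.087,-21.7,0,0,0.06,0.22,0.4,0.087,-21.7,0,0,0.06,0.24,0.44,0.087]'

```text
time_s: 1.1
tcp_pos: [0.5259, -0.2462, 0.1703]
ee_rot: [[-0.001, -0.622, 0.783], [0.0, 0.783, 0.622], [-1.0, 0.001, -0.001]]
wrist_force: [-0.1, -1.0, 0.2]
gripper_width: 1.003
```

```bash
cat > st.py <<'E'
from h import *
np.set_printoptions(precision=4,suppress=True)
st=r.sense();R0=st['ee_rot'];p0=st['tcp_pos']
print('t',st['time_s'],'p',p0,'F',st['wrist_force'],'M',st['moment'],'w',st['gripper_width']*.087,'yaw',np.degrees(np.arctan2(-R0[0,1],R0[1,1])),'J',st['joints'])
E
python3 - <<'E'
from st import *
print(inc(R0,p0,Rtool(38.5),[.5943,-.163,.12]))
E
```

```text
t 1.1 p [ 0.5259 -0.2462  0.1703] F [-0.1405 -1.0269  0.2276] M [-0.1004 -0.0348 -0.0308] w 0.08728643578273965 yaw 38.48685526320598 J [ -9.1257  20.637  -10.8754  -0.0184 -58.5505 -42.3778]
[-0.0131 -0.0308 -0.0571  0.0502  0.0226  0.1053]
```

Request:
move_arm --increments '[0,0,0,0,0.007,0.035,0.087,0,0,0,0,0.015,0.07,0.087,0,0,0,0,0.0226,0.105,0.087,0,0,0,0.02,0.0226,0.105,0.087,0,0,0,0.04,0.0226,0.105,0.087,0,0,0,0.06,0.0226,0.105,0.087,0,0,0,0.06,0.0226,0.105,0.087,0,0,0,0.06,0.0226,0.105,0.087]'

```text
time_s: 1.77
tcp_pos: [0.5928, -0.1653, 0.1094]
ee_rot: [[-0.003, -0.622, 0.783], [-0.0, 0.783, 0.622], [-1.0, 0.002, -0.003]]
wrist_force: [0.1, -0.2, 0.5]
gripper_width: 0.998
```

```bash
python3 - <<'E'
from st import *
print(inc(R0,p0,Rtool(38.5),[.5943,-.163,.0505]))
for n in C: cv2.imwrite(f"pics/{n}1.png",r.capture(n)[:,:,::-1])
a=cv2.imread("pics/side1.png");b=cv2.imread("pics/top1.png")
A=cv2.resize(a[100:220,230:390],None,fx=2.5,fy=2.5);B=cv2.resize(b[150:270,300:460],None,fx=2.5,fy=2.5)
cv2.imwrite("pics/v1.png",np.hstack([A,B]))
E
```

```text
t 1.7667 p [ 0.5928 -0.1653  0.1094] F [ 0.1195 -0.1979  0.5469] M [-0.019 -0.048  0.016] w 0.08679565312073217 yaw 38.48861682786553 J [ -0.5282  27.299   -9.8561   0.0134 -53.0369 -50.9911]
[-0.0112 -0.156  -0.1126  0.0589  0.0008  0.0028]
```

View pics/v1.png

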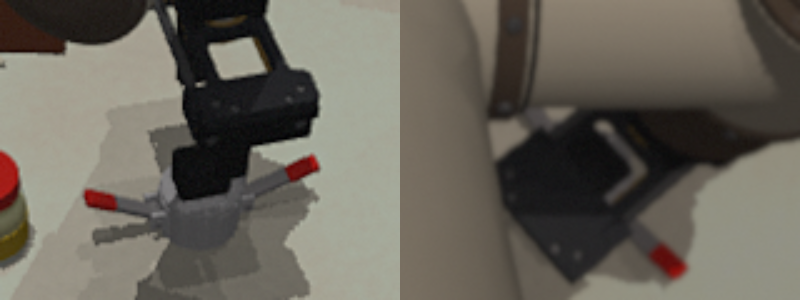

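```bash
python3 - <<'E'
from st import *
a=cv2.imread("pics/side1.png")
for dy in(-.05,0,.05):
    P=p0+R0@[.008,dy,0]; q=(proj('side',P)[0]-[230,100])*5
    Q=p0+R0@[-.05,dy,0]; print(dy,P,q,(proj('side',Q)[0]-[230,100])*5)
A=cv2.resize(a[100:220,230:390],None,fx=5,fy=5,interpolation=cv2.INTER_CUBIC)
for p in box(.5943,-.163,.055,np.radians(38.5)): cv2.circle(A,tuple(((proj('side',p)[0]+.5-[230,100])*5).astype(int)),3,(0,255,0),-1)
for dy in(-.051,.051):
  for X in(.008,-.06): cv2.circle(A,tuple(((proj('side',p0+R0@[X,dy,0])[0]+.5-[230,100])*5).astype(int)),3,(255,0,255),-1)
A=np.clip(A*2.,0,255).astype(np.uint8)
cv2.imwrite("pics/v1b.png",A)
E
```

```text
t 1.8667 p [ 0.5943 -0.1657  0.1117] F [ 0.0942 -0.4812  1.314 ] M [ 0.0124 -0.0244 -0.002 ] w 0.08714290151785119 yaw 38.48576921484051 J [ -0.549   27.1629  -9.7131   0.0437 -53.0217 -50.9915]
-0.05 [ 0.6255 -0.2048  0.1038] [371.0037 142.8978] [378.786   22.9009]
0 [ 0.5944 -0.1657  0.1037] [409.1094 239.9068] [419.0704 121.127 ]
0.05 [ 0.5632 -0.1266  0.1036] [449.5292 342.807 ] [461.9297 225.6312]
```

View pics/v1b.png

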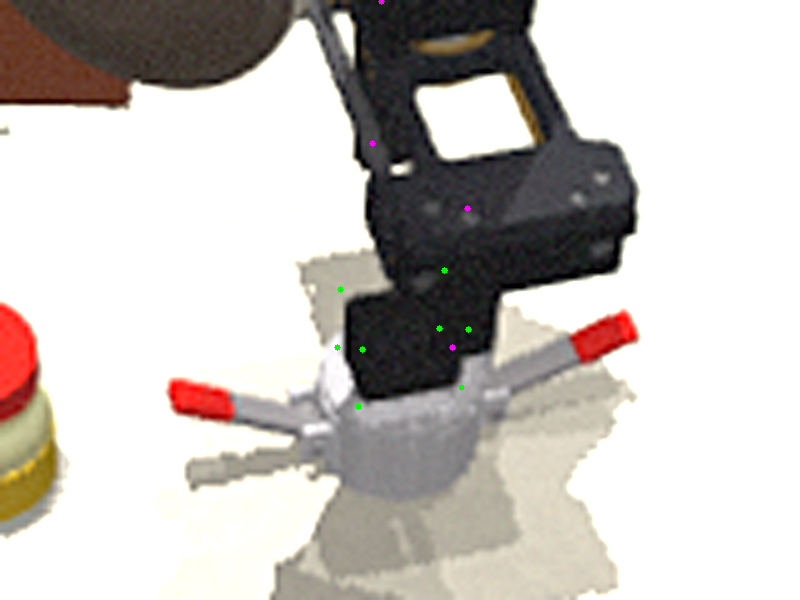

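The block and the near finger show the same small camera bias, so they are aligned relative to each other. I'm descending and closing.

Request:
move_arm --increments '[0,0,0,0.015,0.0013,0.001,0.087,0,0,0,0.03,0.0013,0.001,0.087,0,0,0,0.045,0.0013,0.001,0.087,0,0,0,0.055,0.0013,0.001,0.087,0,0,0,0.06,0.0013,0.001,0.087,0,0,0,0.06,0.0013,0.001,0.087,0,0,0,0.06,0.0013,0.001,0.04,0,0,0,0.06,0.0013,0.001,0.02,0,0,0,0.06,0.0013,0.001,0.02,0,0,0,0.06,0.0013,0.001,0.02,0,0,0,0.06,0.0013,0.001,0.02,0,0,0,0.06,0.0013,0.001,0.02]'

```text
time_s: 2.87
tcp_pos: [0.5937, -0.1637, 0.0509]
ee_rot: [[0.001, -0.622, 0.783], [-0.0, 0.783, 0.622], [-1.0, -0.0, 0.0]]
wrist_force: [-0.2, 0.6, 0.5]
gripper_width: 0.626
```

```bash
python3 - <<'E'
from st import *
E
```

```text
t 2.8667 p [ 0.5937 -0.1637  0.0509] F [-0.2192  0.5632  0.4983] M [0.0293 0.0224 0.0172] w 0.05448230670835448 yaw 38.478262135440865 J [ -0.3725  31.1977 -13.0834   0.001  -45.6896 -51.1499]
```

Request:
move_arm --increments '[0,0,0,0,0,0,0.0,0,0,0,0,0,0,0.0,0,0,0,0,0,0,0.0,0,0,0,0,0,0,0.0,0,0,0,0,0,0,0.0,0,0,0,0,0,0,0.0,0,0,0,0,0,0,0.0,0,0,0,0,0,0,0.0]'

```text
time_s: 3.53
tcp_pos: [0.5937, -0.1638, 0.0506]
ee_rot: [[0.0, -0.622, 0.783], [-0.0, 0.783, 0.622], [-1.0, -0.0, 0.0]]
wrist_force: [0.7, -0.9, -1.4]
gripper_width: 0.34
```

```bash
python3 - <<'E'
from st import *
E
```

```text
t 3.5333 p [ 0.5937 -0.1638  0.0506] F [ 0.6637 -0.9314 -1.3808] M [-0.2411 -0.1486 -0.0005] w 0.029610902829361692 yaw 38.47658152933904 J [ -0.379   31.2243 -13.0849   0.0076 -45.6715 -51.1498]
```

Request:
move_arm --increments '[0,0,0,-0.006,0,0,0.0,0,0,0,-0.02,0,0,0.0,0,0,0,-0.04,0,0,0.0,0,0,0,-0.06,0,0,0.0,0,0,0,-0.08,0,0,0.0,0,0,0,-0.1,0,0,0.0,0,0,0,-0.12,0,0,0.0,0,0,0,-0.14,0,0,0.0,0,0,0,-0.16,0,0,0.0,0,0,0,-0.18,0,0,0.0,0,0,0,-0.195,0,0,0.0,0,0,0,-0.2,0,0,0.0]'

```text
time_s: 4.53
tcp_pos: [0.5939, -0.1636, 0.253]
ee_rot: [[0.003, -0.622, 0.783], [-0.0, 0.783, 0.622], [-1.0, -0.002, 0.002]]
wrist_force: [0.5, 0.5, -2.7]
gripper_width: 0.341
```

Request:
move_arm --increments '[0,0,0,0,0.015,0.01,0.0,0,0,0,0,0.045,0.03,0.0,0,0,0,0,0.075,0.05,0.0,0,0,0,0,0.105,0.07,0.0,0,0,0,0,0.135,0.09,0.0,0,0,0,0,0.165,0.11,0.0,0,0,0,0,0.195,0.13,0.0,0,0,0,0,0.225,0.15,0.0,0,0,0,0,0.255,0.165,0.0,0,0,0,0,0.275,0.178,0.0,0,0,0,0,0.2865,0.183,0.0,0,0,0,0,0.2865,0.183,0.0]'

```text
time_s: 5.53
tcp_pos: [0.5571, 0.1767, 0.2491]
ee_rot: [[-0.003, -0.625, 0.781], [-0.0, 0.781, 0.625], [-1.0, 0.002, -0.003]]
wrist_force: [0.6, -0.5, -3.3]
gripper_width: 0.341
```

```bash
python3 - <<'E'
from st import *
for n in C: cv2.imwrite(f"pics/{n}2.png",r.capture(n)[:,:,::-1])
a=cv2.imread("pics/side2.png");b=cv2.imread("pics/top2.png")
A=cv2.resize(a[180:340,160:320],None,fx=2.5,fy=2.5);B=cv2.resize(b[150:310,90:250],None,fx=2.5,fy=2.5)
cv2.imwrite("pics/v2.png",np.clip(1.7*np.hstack([A,B]),0,255).astype(np.uint8))
E
```

```text
t 5.5333 p [0.5571 0.1767 0.2491] F [ 0.5743 -0.5136 -3.2632] M [-0.0531  0.0155 -0.0564] w 0.02962536735061479 yaw 38.64961811330993 J [ 33.4238  17.4743  -3.6064  -0.0785 -69.0711 -84.746 ]
```

View pics/v2.png

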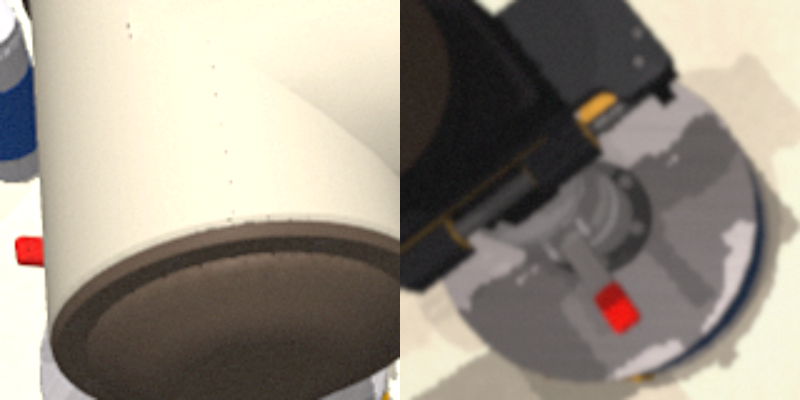

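Request:
move_arm --increments '[0,0,0,0.008,-0.0006,-0.0011,0.0,0,0,0,0.016,-0.0006,-0.0011,0.0,0,0,0,0.022,-0.0006,-0.0011,0.0,0,0,0,0.026,-0.0006,-0.0011,0.0,0,0,0,0.026,-0.0006,-0.0011,0.0,0,0,0,0.026,-0.0006,-0.0011,0.0]'

```text
time_s: 6.13
tcp_pos: [0.5581, 0.1728, 0.2241]
ee_rot: [[-0.001, -0.622, 0.783], [-0.001, 0.783, 0.622], [-1.0, -0.0, -0.001]]
wrist_force: [0.7, 0.4, -4.0]
gripper_width: 0.342
```

```bash
python3 - <<'E'
from st import *
for n in C: cv2.imwrite(f"pics/{n}3.png",r.capture(n)[:,:,::-1])
a=cv2.imread("pics/side3.png");b=cv2.imread("pics/top3.png")
A=cv2.resize(a,None,fx=.8,fy=.8)[:336];B=cv2.resize(b[195:275,140:220],None,fx=4.2,fy=4.2,interpolation=cv2.INTER_CUBIC)
cv2.imwrite("pics/v3.png",np.clip(1.7*np.hstack([A,B]),0,255).astype(np.uint8))
st=r.sense();print(st['tcp_pos'],st['wrist_force'])
E
```

```text
t 6.1333 p [0.5581 0.1728 0.2241] F [ 0.7451  0.3592 -4.0321] M [0.0398 0.004  0.0336] w 0.02979418172108456 yaw 38.44579465023273 J [ 33.0852  18.3712  -6.011    0.0114 -65.6641 -84.6441]
[0.5584 0.1733 0.2249] [-0.3914 -0.8095 -3.6971]
```

View pics/v3.png

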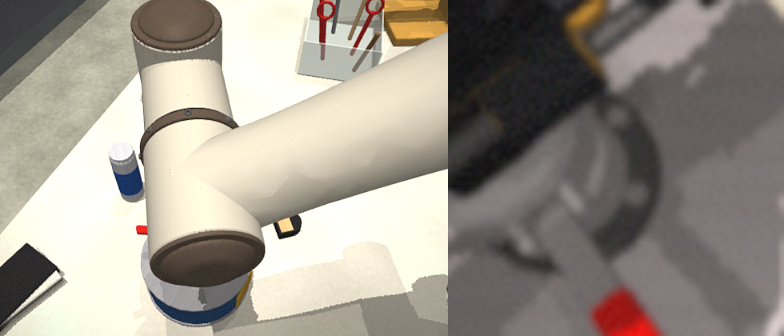

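Only the red tip in the top view is useful here, because the arm hides the side view. I'll go on by feel.

Request:
move_arm --increments '[0,0,0,0.0015,0,0,0.0,0,0,0,0.003,0,0,0.0,0,0,0,0.0045,0,0,0.0,0,0,0,0.006,0,0,0.0,0,0,0,0.0075,0,0,0.0,0,0,0,0.009,0,0,0.0]'

```text
time_s: 6.73
tcp_pos: [0.558, 0.1733, 0.2154]
ee_rot: [[-0.0, -0.622, 0.783], [-0.0, 0.783, 0.622], [-1.0, -0.0, -0.0]]
wrist_force: [0.2, -0.2, -4.4]
gripper_width: 0.341
```

Request:
move_arm --increments '[0,0,0,0.001,0,0,0.0,0,0,0,0.002,0,0,0.0,0,0,0,0.003,0,0,0.0,0,0,0,0.004,0,0,0.0,0,0,0,0.005,0,0,0.0,0,0,0,0.006,0,0,0.0]'

```text
time_s: 7.23
tcp_pos: [0.5581, 0.1733, 0.2095]
ee_rot: [[0.0, -0.622, 0.783], [0.0, 0.783, 0.622], [-1.0, 0.0, 0.0]]
wrist_force: [-0.2, 0.2, -3.9]
gripper_width: 0.341
```

Request:
move_arm --increments '[0,0,0,0.001,0,0,0.0,0,0,0,0.002,0,0,0.0,0,0,0,0.003,0,0,0.0,0,0,0,0.004,0,0,0.0,0,0,0,0.005,0,0,0.0,0,0,0,0.006,0,0,0.0]'

```text
time_s: 7.73
tcp_pos: [0.5581, 0.1733, 0.2035]
ee_rot: [[0.0, -0.622, 0.783], [0.0, 0.783, 0.622], [-1.0, -0.0, 0.0]]
wrist_force: [-0.3, 0.1, -3.7]
gripper_width: 0.341
```

The skirt's mouth is already below the rim and the lateral forces are free, so the skirt is around the neck. Next I'll feel for the seal.

Request:
move_arm --increments '[0,0,0,0.001,0,0,0.0,0,0,0,0.002,0,0,0.0,0,0,0,0.003,0,0,0.0,0,0,0,0.004,0,0,0.0,0,0,0,0.005,0,0,0.0,0,0,0,0.006,0,0,0.0]'

```text
time_s: 8.23
tcp_pos: [0.5581, 0.1733, 0.1975]
ee_rot: [[0.0, -0.622, 0.783], [0.0, 0.783, 0.622], [-1.0, -0.0, 0.0]]
wrist_force: [-0.2, 0.1, -3.7]
gripper_width: 0.342
```

Request:
move_arm --increments '[0,0,0,0.0005,0,0,0.0,0,0,0,0.001,0,0,0.0,0,0,0,0.0015,0,0,0.0,0,0,0,0.002,0,0,0.0,0,0,0,0.0025,0,0,0.0,0,0,0,0.003,0,0,0.0]'

```text
time_s: 8.73
tcp_pos: [0.5581, 0.1733, 0.1945]
ee_rot: [[0.0, -0.622, 0.783], [0.0, 0.783, 0.622], [-1.0, -0.0, 0.0]]
wrist_force: [-0.0, 0.7, -3.2]
gripper_width: 0.341
```

Request:
move_arm --increments '[0,0,0,0.0005,0,0,0.0,0,0,0,0.001,0,0,0.0,0,0,0,0.0015,0,0,0.0,0,0,0,0.002,0,0,0.0,0,0,0,0.0025,0,0,0.0,0,0,0,0.003,0,0,0.0]'

```text
time_s: 9.23
tcp_pos: [0.5581, 0.1733, 0.1915]
ee_rot: [[-0.0, -0.622, 0.783], [0.0, 0.783, 0.622], [-1.0, 0.0, -0.0]]
wrist_force: [0.7, -0.7, -3.5]
gripper_width: 0.343
```

Request:
move_arm --increments '[0,0,0,0.0005,0,0,0.0,0,0,0,0.001,0,0,0.0,0,0,0,0.0015,0,0,0.0,0,0,0,0.002,0,0,0.0]'

```text
time_s: 9.57
tcp_pos: [0.5582, 0.1733, 0.1913]
ee_rot: [[0.001, -0.623, 0.782], [0.0, 0.782, 0.623], [-1.0, -0.001, 0.001]]
wrist_force: [-5.1, 0.2, 7.4]
gripper_width: 0.343
```

Request:
move_arm --increments '[0,0,0,0.0005,0,0,0.0,0,0,0,0.001,0,0,0.0,0,0,0,0.0015,0,0,0.0,0,0,0,0.002,0,0,0.0]'

```text
time_s: 9.9
tcp_pos: [0.5582, 0.1733, 0.1898]
ee_rot: [[0.002, -0.623, 0.782], [0.0, 0.782, 0.623], [-1.0, -0.001, 0.001]]
wrist_force: [-4.6, -0.2, 7.5]
gripper_width: 0.342
```

Request:
move_arm --increments '[0,0,0,0.0005,0,0,0.0,0,0,0,0.001,0,0,0.0,0,0,0,0.0015,0,0,0.0,0,0,0,0.002,0,0,0.0]'

```text
time_s: 10.23
tcp_pos: [0.5582, 0.1733, 0.1878]
ee_rot: [[0.002, -0.623, 0.782], [0.0, 0.782, 0.623], [-1.0, -0.001, 0.001]]
wrist_force: [-4.9, 0.0, 7.8]
gripper_width: 0.342
```

The seal gives way at about 11 N from a TCP height near 0.1915, which puts the rim at about 0.166 and should bottom the cap near 0.1825.

Request:
move_arm --increments '[0,0,0,0.0005,0,0,0.0,0,0,0,0.001,0,0,0.0,0,0,0,0.0015,0,0,0.0,0,0,0,0.002,0,0,0.0]'

```text
time_s: 10.57
tcp_pos: [0.5582, 0.1733, 0.1858]
ee_rot: [[0.002, -0.623, 0.782], [0.0, 0.782, 0.623], [-1.0, -0.001, 0.001]]
wrist_force: [-4.0, 0.6, 7.9]
gripper_width: 0.344
```

Request:
move_arm --increments '[0,0,0,0.0005,0,0,0.0,0,0,0,0.001,0,0,0.0,0,0,0,0.0015,0,0,0.0,0,0,0,0.002,0,0,0.0]'

```text
time_s: 10.9
tcp_pos: [0.5582, 0.1734, 0.1838]
ee_rot: [[0.002, -0.623, 0.782], [0.0, 0.782, 0.623], [-1.0, -0.001, 0.001]]
wrist_force: [-5.3, -0.1, 7.5]
gripper_width: 0.342
```

Request:
move_arm --increments '[0,0,0,0.0005,0,0,0.0,0,0,0,0.001,0,0,0.0,0,0,0,0.0015,0,0,0.0]'

```text
time_s: 11.15
tcp_pos: [0.5582, 0.1734, 0.1824]
ee_rot: [[0.002, -0.623, 0.782], [0.0, 0.782, 0.623], [-1.0, -0.001, 0.001]]
wrist_force: [-5.6, -0.6, 10.9]
gripper_width: 0.341
```

Request:
move_arm --increments '[0,0,0,0.0003,0,0,0.0,0,0,0,0.0006,0,0,0.0,0,0,0,0.001,0,0,0.0,0,0,0,0.001,0,0,0.0]'

```text
time_s: 11.48
tcp_pos: [0.5582, 0.1734, 0.1824]
ee_rot: [[0.002, -0.623, 0.782], [0.0, 0.782, 0.623], [-1.0, -0.001, 0.002]]
wrist_force: [-7.3, 0.5, 12.0]
gripper_width: 0.34
```

Request:
move_arm --increments '[0,0,0,0.0004,0,0,0.0,0,0,0,0.0008,0,0,0.0,0,0,0,0.001,0,0,0.0,0,0,0,0.001,0,0,0.0]'

```text
time_s: 11.82
tcp_pos: [0.5582, 0.1734, 0.1824]
ee_rot: [[0.003, -0.623, 0.782], [0.0, 0.782, 0.623], [-1.0, -0.001, 0.002]]
wrist_force: [-8.2, -0.4, 15.5]
gripper_width: 0.344
```

Request:
move_arm --increments '[0,0,0,0.0004,0,0,0.0,0,0,0,0.0008,0,0,0.0,0,0,0,0.0012,0,0,0.0,0,0,0,0.0015,0,0,0.0,0,0,0,0.0015,0,0,0.0,0,0,0,0.0015,0,0,0.0,0,0,0,0.0015,0,0,0.0,0,0,0,0.0015,0,0,0.0]'

```text
time_s: 12.48
tcp_pos: [0.5582, 0.1733, 0.1823]
ee_rot: [[0.004, -0.623, 0.782], [0.0, 0.782, 0.623], [-1.0, -0.002, 0.003]]
wrist_force: [-10.7, -0.3, 20.8]
gripper_width: 0.342
```

```bash
python3 - <<'E'
from st import *
print(R0)
for n in C: cv2.imwrite(f"pics/{n}4.png",r.capture(n)[:,:,::-1])
a=cv2.imread("pics/side4.png");b=cv2.imread("pics/top4.png")
A=cv2.resize(a,None,fx=.8,fy=.8)[:336];B=cv2.resize(b[195:275,140:220],None,fx=4.2,fy=4.2,interpolation=cv2.INTER_CUBIC)
cv2.imwrite("pics/v4.png",np.clip(1.7*np.hstack([A,B]),0,255).astype(np.uint8))
E
```

```text
t 12.4833 p [0.5582 0.1733 0.1823] F [-10.7027  -0.2623  20.8468] M [ 0.0657  3.5379 -0.009 ] w 0.029791029239095296 yaw 38.565896049995054 J [ 33.165   20.2259  -9.6534   0.1037 -59.9394 -84.6508]
[[ 0.0035 -0.6234  0.7819]
 [ 0.0004  0.7819  0.6234]
 [-1.     -0.0019  0.003 ]]
```

View pics/v4.png

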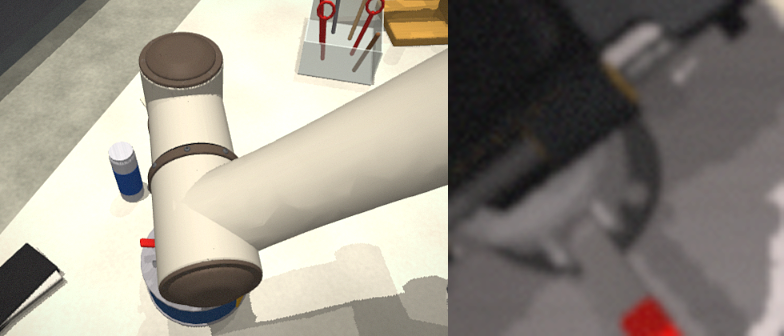

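The contact force of about 25 N was held for more than 0.4 s. The TCP stays at 0.182 however hard I push, so the cap has bottomed. I'm relaxing the push, opening the fingers and lifting off.

Request:
move_arm --increments '[0,0,0,-0.002,0,0,0.0,0,0,0,-0.0035,0,0,0.0,0,0,0,-0.005,0,0,0.0,0,0,0,-0.005,0,0,0.05,0,0,0,-0.005,0,0,0.06,0,0,0,-0.005,0,0,0.06,0,0,0,-0.005,0,0,0.06,0,0,0,-0.005,0,0,0.06,0,0,0,-0.005,0,0,0.06,0,0,0,-0.005,0,0,0.06,0,0,0,-0.005,0,0,0.06]'

```text
time_s: 13.5
tcp_pos: [0.5581, 0.1734, 0.1815]
ee_rot: [[0.0, -0.622, 0.783], [0.0, 0.783, 0.622], [-1.0, -0.0, 0.0]]
wrist_force: [-0.2, -0.6, 0.3]
gripper_width: 0.684
```

```bash
python3 - <<'E'
from st import *
E
```

```text
t 13.5 p [0.5581 0.1734 0.1815] F [-0.2432 -0.6219  0.3291] M [0.0519 0.0333 0.0852] w 0.05953309357402125 yaw 38.477236521766024 J [ 33.1248  20.3544  -9.5452   0.0011 -60.0962 -84.6481]
```

Request:
move_arm --increments '[0,0,0,-0.01,0,0,0.06,0,0,0,-0.03,0,0,0.06,0,0,0,-0.055,0,0,0.06,0,0,0,-0.075,0,0,0.0,0,0,0,-0.08,-0.02,-0.015,0.0,0,0,0,-0.08,-0.05,-0.04,0.0,0,0,0,-0.08,-0.08,-0.065,0.0,0,0,0,-0.08,-0.11,-0.09,0.0,0,0,0,-0.08,-0.14,-0.115,0.0,0,0,0,-0.08,-0.17,-0.14,0.0,0,0,0,-0.08,-0.2,-0.16,0.0,0,0,0,-0.08,-0.22,-0.175,0.0]'

```text
time_s: 14.5
tcp_pos: [0.5578, -0.1106, 0.2628]
ee_rot: [[0.001, -0.621, 0.784], [-0.001, 0.784, 0.621], [-1.0, -0.001, 0.001]]
wrist_force: [1.4, 0.8, 0.1]
gripper_width: 0.086
```

```bash
python3 - <<'E'
from st import *
for n in C: cv2.imwrite(f"pics/{n}5.png",r.capture(n)[:,:,::-1])
a=cv2.imread("pics/side5.png");b=cv2.imread("pics/top5.png")
A=cv2.resize(a[210:330,170:290],None,fx=3.3,fy=3.3);B=cv2.resize(b[170:290,95:215],None,fx=3.3,fy=3.3,interpolation=cv2.INTER_CUBIC)
cv2.imwrite("pics/v5.png",np.clip(1.5*np.hstack([A,B]),0,255).astype(np.uint8))
st=r.sense();print(st['tcp_pos'],st['ee_rot'])
def red(im):
    i=im.astype(int);m=((i[:,:,2]>90)&(i[:,:,1]<50)&(i[:,:,0]<60)).astype(np.uint8)
    c=cv2.connectedComponentsWithStats(m);return [(np.round(c[3][k],1),c[2][k][4]) for k in range(1,c[0]) if c[2][k][4]>20]
print(red(a),red(b))
E
```

```text
t 14.5 p [ 0.5578 -0.1106  0.2628] F [1.4169 0.7901 0.0922] M [ 0.0461 -0.0365  0.0343] w 0.007493952318586803 yaw 38.38658213362623 J [  5.1223  15.2877  -4.7302   0.0405 -69.9024 -56.7496]
[ 0.5578 -0.1112  0.2624] [[ 0.0007 -0.6184  0.7858]
 [-0.0007  0.7858  0.6184]
 [-1.     -0.001   0.0002]]
[(array([408.5,   2.9]), np.int32(51)), (array([463.9,  14.5]), np.int32(22)), (array([405.4,  21.1]), np.int32(36)), (array([222.5, 170.4]), np.int32(492)), (array([301., 280.]), np.int32(174)), (array([184.1, 302.9]), np.int32(166))] []
```

View pics/v5.png

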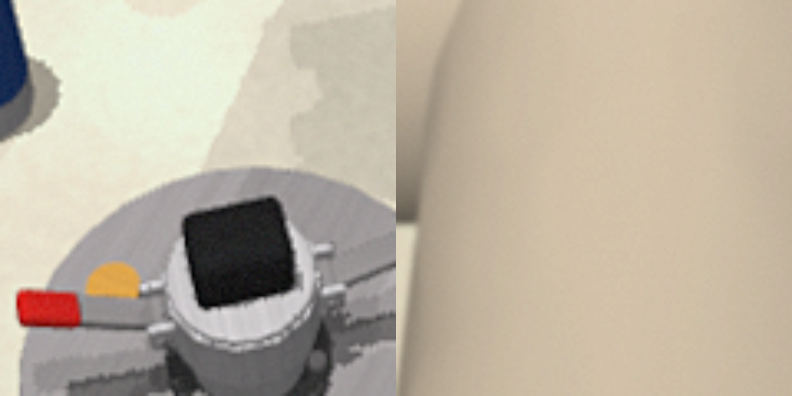

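Side view: the cap sits on the neck, its grip block at about (243,287), and both red-tipped arms are up at (184,303) and (301,280). The top view is hidden by the arm.

```bash
cat >> h.py <<'E'
CEN=np.array([.5583,.1735]);PZ=.1497;YAW=38.5
def armpt(sgn,phi,rr,off=0.):
    ph=np.radians(phi);y=np.radians(YAW);rad=np.array([np.cos(y),np.sin(y),0])*sgn;up=np.array([0,0,1.])
    return np.r_[CEN,PZ]+.035*rad+rr*(np.cos(ph)*rad-np.sin(ph)*up)+off*(np.sin(ph)*rad+np.cos(ph)*up)
E
python3 - <<'E'
from st import *
a=cv2.imread("pics/side5.png")
o=soft(a,(222,262,46,50),30,100);m=(o>.6).astype(np.uint8);c=cv2.connectedComponentsWithStats(m);k=1+np.argmax(c[2][1:,4]);cent=c[3][k]+[222,262]
g=np.r_[CEN,PZ+.037]
hm=hullmask('side',box(*g,np.radians(38.5)),(222,262,46,50));M=cv2.moments(hm);pc=np.array([M['m10'],M['m01']])/M['m00']+[222,262]
b=cent-pc;print('block',cent,'pred',pc,'bias',b)
for sgn,px in((1,[184.1,302.9]),(-1,[301,280])):
    for phi in(-45,-40,-35,-30,-25,-20,-15,-10): 
        q=proj('side',armpt(sgn,phi,.0485))[0]+b; print(sgn,phi,q-px)
E
```

```text
t 14.6 p [ 0.5578 -0.1112  0.2624] F [-0.0024  0.3947 -0.4783] M [0.0742 0.048  0.0304] w 0.0031021343025000882 yaw 38.202247539254365 J [  5.0684  15.3309  -4.7314   0.0437 -69.899  -56.8811]
block [241.9257 286.2572] pred [242.562 284.795] bias [-0.6363  1.4622]
1 -45 [ 5.0921 -4.1099]
1 -40 [ 3.1933 -2.4925]
1 -35 [ 1.5465 -0.8461]
1 -30 [0.1633 0.815 ]
1 -25 [-0.9475  2.4767]
1 -20 [-1.7797  4.125 ]
1 -15 [-2.3299  5.7466]
1 -10 [-2.5971  7.3285]
-1 -45 [-7.9689 -3.6665]
-1 -40 [-5.967  -2.9287]
-1 -35 [-4.1916 -2.0632]
-1 -30 [-2.6541 -1.0787]
-1 -25 [-1.3637  0.0154]
-1 -20 [-0.3274  1.2088]
-1 -15 [0.4503 2.4911]
-1 -10 [0.967  3.8509]
```

```bash
cat >> h.py <<'E'
import json
def save(R,p): json.dump([np.asarray(R).tolist(),np.asarray(p).tolist()],open('cmd.json','w'))
def load(): a=json.load(open('cmd.json'));return np.array(a[0]),np.array(a[1])
def press(sgn,phi,lift=0.,zup=0.):
    tau=-22. if phi<-22 else np.interp(phi,[-22,50],[-22,30])
    d=phi-tau
    if d<=0: re,e=.052,.0095
    else: re,e=np.interp(d,[0,6],[.034,.042]),-.0095
    P=armpt(sgn,phi,re,(.004 if re>.041 else .003)+lift)+[0,0,zup]
    R=Rtool(YAW,tau,sgn)
    return R,P-R@[.008,0,sgn*e]
def rows(lst,g=0.0):
    R0,p0=load();out=[]
    for R,p in lst:
        v=inc(R0,p0,R,p);out+=[float(round(a,2)) for a in v[:3]]+[float(round(a,4)) for a in v[3:]]+[g]
    print(out)
    v=np.array(out[-7:]);save(R0@Ro.from_rotvec(v[:3],degrees=True).as_matrix(),p0+R0@v[3:6])
E
python3 - <<'E'
from st import *
Rc=Rtool(38.48);pc=np.array([.5581,.1734,.1815])+Rc@[-.08,-.22,-.175];print(pc)
save(Rc,pc)
R1,p1=press(1,-31,.0,.06);print(p1)
# 12 rows
from scipy.spatial.transform import Slerp
S=Slerp([0,1],Ro.from_matrix([Rc,R1]))
u=[.05,.15,.26,.37,.48,.59,.70,.81,.90,.96,1,1]
rows([(S(a).as_matrix(),pc+(p1-pc)*a) for a in u])
E
```

```text
t 14.6 p [ 0.5578 -0.1112  0.2624] F [-0.0024  0.3947 -0.4783] M [0.0742 0.048  0.0304] w 0.0031021343025000882 yaw 38.202247539254365 J [  5.0684  15.3309  -4.7314   0.0437 -69.899  -56.8811]
[ 0.558  -0.1077  0.2615]
[0.6097 0.2144 0.2438]
[-0.0, -1.1, 0.0, 0.0009, 0.011, 0.012, 0.0, -0.0, -3.3, 0.0, 0.0027, 0.033, 0.0361, 0.0, -0.01, -5.72, 0.0, 0.0046, 0.0572, 0.0626, 0.0, -0.01, -8.14, 0.0, 0.0066, 0.0814, 0.0891, 0.0, -0.01, -10.56, 0.0, 0.0085, 0.1056, 0.1156, 0.0, -0.01, -12.98, 0.0, 0.0105, 0.1298, 0.1421, 0.0, -0.01, -15.4, 0.0, 0.0124, 0.154, 0.1686, 0.0, -0.02, -17.82, 0.0, 0.0144, 0.1782, 0.1952, 0.0, -0.02, -19.8, 0.0, 0.016, 0.198, 0.2168, 0.0, -0.02, -21.12, 0.0, 0.017, 0.2112, 0.2313, 0.0, -0.02, -22.0, 0.0, 0.0177, 0.22, 0.2409, 0.0, -0.02, -22.0, 0.0, 0.0177, 0.22, 0.2409, 0.0]
```

Request:
move_arm --increments '[0,-1.1,0,0.001,0.011,0.012,0,0,-3.3,0,0.003,0.033,0.036,0,0,-5.7,0,0.005,0.057,0.063,0,0,-8.1,0,0.007,0.081,0.089,0,0,-10.5,0,0.009,0.106,0.116,0,0,-13,0,0.011,0.13,0.142,0,0,-15.4,0,0.013,0.154,0.169,0,0,-17.8,0,0.015,0.178,0.195,0,0,-19.8,0,0.016,0.198,0.217,0,0,-21.1,0,0.017,0.211,0.231,0,0,-22,0,0.0177,0.22,0.2409,0,0,-22,0,0.0177,0.22,0.2409,0]'

```text
time_s: 15.6
tcp_pos: [0.6087, 0.2176, 0.2437]
ee_rot: [[0.292, -0.625, 0.724], [0.235, 0.78, 0.579], [-0.927, 0.001, 0.375]]
wrist_force: [-0.2, 0.0, -0.3]
gripper_width: 0.004
```

```bash
python3 - <<'E'
from st import *
im=r.capture('top');b=im[:,:,::-1];cv2.imwrite("pics/top6.png",b)
st=r.sense();print(st['tcp_pos'],st['ee_rot'],st['wrist_force']);Rc,pc=load();print(pc,Rc)
cv2.imwrite("pics/v6.png",np.clip(1.6*cv2.resize(b[130:300,60:260],None,fx=3.5,fy=3.5),0,255).astype(np.uint8))
L=[press(1,-31,h) for h in(.04,.03,.022,.015,.010,.006,.004)]
rows(L)
E
```

```text
t 15.6 p [0.6087 0.2176 0.2437] F [-0.2131  0.0013 -0.2809] M [-0.4926  0.6877 -0.0515] w 0.0003556758720079074 yaw 38.70491234415809 J [ 32.9183  14.3392 -10.8247  -3.2278 -42.9577 -82.2826]
[0.6088 0.2162 0.2439] [[ 0.2922 -0.6245  0.7243]
 [ 0.234   0.7811  0.579 ]
 [-0.9273  0.0003  0.3743]] [-0.8032 -1.0552 -0.1161]
[0.6097 0.2144 0.2438] [[ 0.2932 -0.6225  0.7256]
 [ 0.2331  0.7826  0.5772]
 [-0.9272 -0.0001  0.3746]]
[0.0, -0.0, 0.0, 0.0162, -0.0, -0.0287, 0.0, 0.0, -0.0, 0.0, 0.026, -0.0, -0.0272, 0.0, 0.0, -0.0, 0.0, 0.0339, -0.0, -0.0259, 0.0, 0.0, -0.0, 0.0, 0.0409, -0.0, -0.0248, 0.0, 0.0, -0.0, 0.0, 0.0458, -0.0, -0.024, 0.0, 0.0, -0.0, 0.0, 0.0497, -0.0, -0.0234, 0.0, 0.0, -0.0, 0.0, 0.0517, -0.0, -0.0231, 0.0]
```

View pics/v6.png

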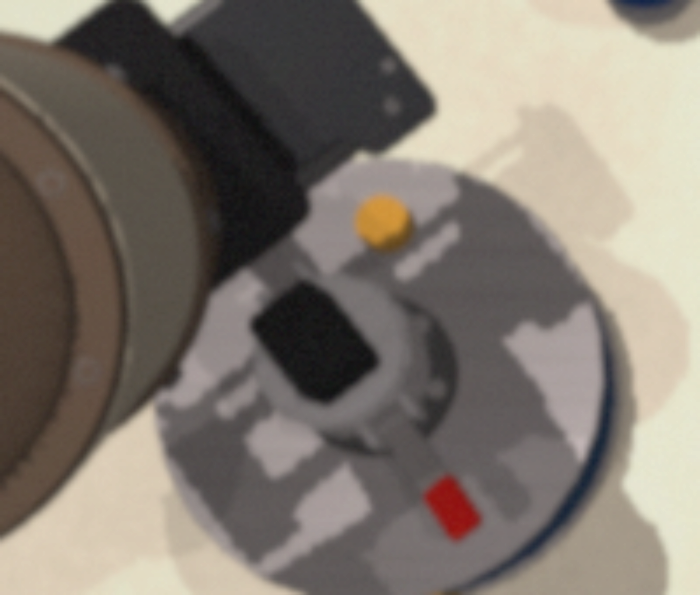

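The top view shows the cap seated, the grip block free and the gripper above the far arm (+x). The near red tip is up at crop (453,508). Next I approach the far arm.

Request:
move_arm --increments '[0,0,0,0.016,0,-0.0287,0,0,0,0,0.026,0,-0.0272,0,0,0,0,0.034,0,-0.026,0,0,0,0,0.041,0,-0.025,0,0,0,0,0.0458,0,-0.024,0,0,0,0,0.0497,0,-0.0234,0,0,0,0,0.0517,0,-0.0231,0,0,0,0,0.0517,0,-0.0231,0]'

```text
time_s: 16.32
tcp_pos: [0.6085, 0.2133, 0.187]
ee_rot: [[0.293, -0.622, 0.726], [0.233, 0.783, 0.577], [-0.927, 0.0, 0.374]]
wrist_force: [-0.6, 0.8, -0.4]
gripper_width: 0.004
```

```bash
python3 - <<'E'
from st import *
Rc,pc=load();print(pc)
L=[press(1,f) for f in(-35,-32,-29,-26,-23,-20,-18,-16,-14,-12)]
rows(L)
E
```

```text
t 16.3167 p [0.6085 0.2133 0.187 ] F [-0.632   0.8038 -0.3936] M [-0.4264  0.6951  0.0243] w 0.0003348223825714221 yaw 38.473250578943755 J [ 32.5826  17.1898 -15.4654  -3.795  -35.5205 -81.4455]
[0.6081 0.2131 0.1872]
[0.0, -0.0, 0.0, 0.0005, -0.0, -0.0003, 0.0, 0.0, -0.0, 0.0, 0.0031, -0.0, 0.0004, 0.0, 0.0, -0.0, 0.0, 0.0057, -0.0, 0.001, 0.0, 0.0, -0.0, 0.0, 0.0084, -0.0, 0.0015, 0.0, 0.0, -0.0, 0.0, 0.0111, -0.0, 0.0018, 0.0, 0.0, 1.44, 0.0, 0.0145, -0.0, 0.0039, 0.0, 0.0, 2.89, 0.0, 0.016, -0.0, 0.0049, 0.0, 0.0, 4.33, 0.0, 0.0176, -0.0, 0.0058, 0.0, 0.0, 5.78, 0.0, 0.0192, -0.0, 0.0067, 0.0, 0.0, 7.22, 0.0, 0.0209, -0.0, 0.0075, 0.0]
```

Request:
move_arm --increments '[0,0,0,0.0005,0,-0.0003,0,0,0,0,0.003,0,0.0004,0,0,0,0,0.0057,0,0.001,0,0,0,0,0.0084,0,0.0015,0,0,0,0,0.011,0,0.0018,0,0,1.44,0,0.0145,0,0.0039,0,0,2.89,0,0.016,0,0.0049,0,0,4.33,0,0.0176,0,0.0058,0,0,5.78,0,0.0192,0,0.0067,0,0,7.22,0,0.0209,0,0.0075,0]'

```text
time_s: 17.15
tcp_pos: [0.6192, 0.2218, 0.1705]
ee_rot: [[0.198, -0.622, 0.758], [0.157, 0.783, 0.602], [-0.968, -0.0, 0.252]]
wrist_force: [-1.8, -1.0, 2.3]
gripper_width: 0.0
```

```bash
python3 - <<'E'
from st import *
Rc,pc=load();print(pc)
L=[press(1,f) for f in(-10,-8,-6,-4,-2,0,2,4,6,8,10,12)]
rows(L)
E
```

```text
t 17.15 p [0.6192 0.2218 0.1705] F [-1.8463 -1.0088  2.2963] M [-0.7214  1.0143 -0.0045] w 2.4360032341617693e-05 yaw 38.47463711865975 J [ 33.1313  21.6877 -10.0088  -1.9456 -43.7631 -83.423 ]
[0.6197 0.2223 0.1706]
[0.0, 1.45, 0.0, 0.0016, -0.0, 0.0009, 0.0, 0.0, 2.89, 0.0, 0.0033, -0.0, 0.0018, 0.0, 0.0, 4.34, 0.0, 0.005, -0.0, 0.0027, 0.0, 0.0, 5.78, 0.0, 0.0068, -0.0, 0.0034, 0.0, 0.0, 7.22, 0.0, 0.0077, -0.0, 0.0044, 0.0, 0.0, 8.67, 0.0, 0.0095, -0.0, 0.0049, 0.0, 0.0, 10.11, 0.0, 0.0113, -0.0, 0.0048, 0.0, 0.0, 11.56, 0.0, 0.013, -0.0, 0.0046, 0.0, 0.0, 13.0, 0.0, 0.0147, -0.0, 0.0044, 0.0, 0.0, 14.45, 0.0, 0.0164, -0.0, 0.0041, 0.0, -0.0, 15.89, 0.0, 0.0181, -0.0, 0.0038, 0.0, -0.0, 17.34, 0.0, 0.0197, -0.0, 0.0034, 0.0]
```

Contact force is about 3 N, as expected, so the arm is swinging. I'm continuing.

Request:
move_arm --increments '[0,1.45,0,0.0016,0,0.0009,0,0,2.89,0,0.0033,0,0.0018,0,0,4.34,0,0.005,0,0.0027,0,0,5.78,0,0.0065,0,0.0034,0,0,7.22,0,0.0077,0,0.0044,0,0,8.67,0,0.0095,0,0.0049,0,0,10.11,0,0.0113,0,0.0048,0,0,11.56,0,0.013,0,0.0046,0,0,13,0,0.0147,0,0.0044,0,0,14.45,0,0.0164,0,0.0041,0,0,15.89,0,0.0181,0,0.0038,0,0,17.34,0,0.0197,0,0.0034,0]'

```text
time_s: 18.15
tcp_pos: [0.6263, 0.2273, 0.153]
ee_rot: [[-0.035, -0.622, 0.782], [-0.029, 0.783, 0.622], [-0.999, -0.001, -0.046]]
wrist_force: [-0.9, -0.7, 3.3]
gripper_width: 0.002
```

```bash
python3 - <<'E'
from st import *
Rc,pc=load();print(pc)
L=[press(1,f) for f in(14,16,18,20,22,24,26,28,30,32,34,35)]
rows(L)
E
```

```text
t 18.15 p [0.6263 0.2273 0.153 ] F [-0.856  -0.6865  3.3007] M [-0.1718  0.3475  0.0303] w 0.0001421226985618132 yaw 38.49211169055392 J [ 33.9363  30.506    2.691    0.2656 -64.798  -85.5635]
[0.6262 0.2275 0.1525]
[-0.0, 1.44, 0.0, 0.0017, -0.0, 0.0001, 0.0, -0.0, 2.88, 0.0, 0.0034, -0.0, 0.0001, 0.0, -0.0, 4.33, 0.0, 0.0051, -0.0, 0.0001, 0.0, -0.0, 5.77, 0.0, 0.0068, -0.0, -0.0, 0.0, -0.0, 7.22, 0.0, 0.0085, -0.0, -0.0002, 0.0, -0.0, 8.66, 0.0, 0.0102, -0.0, -0.0004, 0.0, -0.0, 10.11, 0.0, 0.0119, -0.0, -0.0007, 0.0, -0.0, 11.55, 0.0, 0.0136, -0.0, -0.001, 0.0, -0.0, 13.0, 0.0, 0.0152, -0.0, -0.0014, 0.0, -0.0, 14.44, 0.0, 0.0169, -0.0, -0.0018, 0.0, -0.0, 15.88, 0.0, 0.0185, -0.0, -0.0023, 0.0, -0.0, 16.61, 0.0, 0.0193, -0.0, -0.0026, 0.0]
```

Request:
move_arm --increments '[0,1.44,0,0.0017,0,0.0001,0,0,2.88,0,0.0034,0,0.0001,0,0,4.33,0,0.0051,0,0.0001,0,0,5.77,0,0.0068,0,0,0,0,7.22,0,0.0085,0,-0.0002,0,0,8.66,0,0.0102,0,-0.0004,0,0,10.11,0,0.0119,0,-0.0007,0,0,11.55,0,0.0136,0,-0.001,0,0,13,0,0.0152,0,-0.0014,0,0,14.44,0,0.0169,0,-0.0018,0,0,15.88,0,0.0185,0,-0.0023,0,0,16.61,0,0.0193,0,-0.0026,0]'

```text
time_s: 19.15
tcp_pos: [0.624, 0.2255, 0.1334]
ee_rot: [[-0.257, -0.623, 0.739], [-0.205, 0.783, 0.588], [-0.944, -0.001, -0.329]]
wrist_force: [0.3, 0.5, 3.4]
gripper_width: 0.004
```

```bash
python3 - <<'E'
from st import *
Rc,pc=load();print(pc)
L=[press(1,f) for f in(36,37,38,39,40,41,42,43,44,45)]
rows(L)
E
```

```text
t 19.15 p [0.624  0.2255 0.1334] F [0.2652 0.5289 3.4423] M [ 0.2193 -0.2444 -0.0025] w 0.00034167947605490405 yaw 38.5053005921721 J [ 34.439   39.4839  13.4996   1.3874 -83.1778 -86.3384]
[0.6235 0.2253 0.1333]
[-0.0, 0.72, 0.0, 0.0008, -0.0, -0.0, 0.0, -0.0, 1.44, 0.0, 0.0017, -0.0, -0.0001, 0.0, -0.0, 2.16, 0.0, 0.0025, -0.0, -0.0001, 0.0, -0.0, 2.89, 0.0, 0.0033, -0.0, -0.0002, 0.0, -0.0, 3.61, 0.0, 0.0042, -0.0, -0.0003, 0.0, -0.0, 4.33, 0.0, 0.005, -0.0, -0.0004, 0.0, -0.0, 5.05, 0.0, 0.0058, -0.0, -0.0005, 0.0, -0.0, 5.77, 0.0, 0.0067, -0.0, -0.0007, 0.0, -0.0, 6.5, 0.0, 0.0075, -0.0, -0.0008, 0.0, -0.0, 7.22, 0.0, 0.0083, -0.0, -0.001, 0.0]
```

Request:
move_arm --increments '[0,0.72,0,0.0008,0,0,0,0,1.44,0,0.0017,0,-0.0001,0,0,2.16,0,0.0025,0,-0.0001,0,0,2.89,0,0.0033,0,-0.0002,0,0,3.61,0,0.0042,0,-0.0003,0,0,4.33,0,0.005,0,-0.0004,0,0,5.05,0,0.0058,0,-0.0005,0,0,5.77,0,0.0067,0,-0.0007,0,0,6.5,0,0.0075,0,-0.0008,0,0,7.22,0,0.0083,0,-0.001,0]'

```text
time_s: 19.98
tcp_pos: [0.6206, 0.223, 0.1257]
ee_rot: [[-0.349, -0.622, 0.701], [-0.277, 0.783, 0.557], [-0.895, -0.0, -0.445]]
wrist_force: [2.5, 0.6, 2.2]
gripper_width: 0.002
```

```bash
python3 - <<'E'
from st import *
Rc,pc=load();print(pc,R0[:,0]@st['wrist_force'])
L=[press(1,f) for f in(46,47,48,49)]
rows(L)
E
```

```text
t 19.9833 p [0.6206 0.223  0.1257] F [2.5229 0.6214 2.2318] M [ 0.6322 -1.0257  0.1444] w 0.00017158539860128753 yaw 38.47994652088825 J [ 34.5909  43.3667  17.6945   1.7329 -90.7236 -86.4959]
[0.6206 0.2231 0.1258] -3.0500297733239417
[-0.0, 0.72, 0.0, 0.0008, -0.0, -0.0001, 0.0, -0.0, 1.44, 0.0, 0.0017, -0.0, -0.0002, 0.0, -0.0, 2.17, 0.0, 0.0025, -0.0, -0.0003, 0.0, -0.0, 2.89, 0.0, 0.0033, -0.0, -0.0004, 0.0]
```

Request:
move_arm --increments '[0,0.72,0,0.0008,0,-0.0001,0,0,1.44,0,0.0017,0,-0.0002,0,0,2.17,0,0.0025,0,-0.0003,0,0,2.89,0,0.0033,0,-0.0004,0]'

```text
time_s: 20.32
tcp_pos: [0.6192, 0.2219, 0.1229]
ee_rot: [[-0.384, -0.622, 0.682], [-0.305, 0.783, 0.542], [-0.872, -0.0, -0.49]]
wrist_force: [2.7, 0.9, 1.5]
gripper_width: 0.007
```

```bash
python3 - <<'E'
from st import *
Rc,pc=load();print(pc,R0[:,0]@st['wrist_force'])
L=[press(1,f) for f in(50,51,52)]
rows(L)
E
```

```text
t 20.3167 p [0.6192 0.2219 0.1229] F [2.7279 0.9414 1.4932] M [ 0.7466 -1.1395  0.1447] w 0.0006184041313045396 yaw 38.47971721835657 J [ 34.6487  44.9073  19.2964   1.8806 -93.6734 -86.539 ]
[0.6192 0.2219 0.123 ] -2.635047945903463
[-0.0, 0.72, 0.0, 0.0009, -0.0, -0.0001, 0.0, -0.0, 0.72, 0.0, 0.0016, -0.0, -0.0003, 0.0, -0.0, 0.72, 0.0, 0.0023, -0.0, -0.0005, 0.0]
```

Request:
move_arm --increments '[0,0.72,0,0.0009,0,-0.0001,0,0,0.72,0,0.0016,0,-0.0003,0,0,0.72,0,0.0023,0,-0.0005,0]'

```text
time_s: 20.57
tcp_pos: [0.6178, 0.2208, 0.121]
ee_rot: [[-0.392, -0.622, 0.678], [-0.311, 0.783, 0.539], [-0.866, 0.0, -0.501]]
wrist_force: [1.9, 0.9, 2.8]
gripper_width: 0.004
```

```bash
python3 - <<'E'
from st import *
Rc,pc=load();print(pc,R0[:,0]@st['wrist_force'])
E
```

```text
t 20.5667 p [0.6178 0.2208 0.121 ] F [1.858  0.9398 2.816 ] M [ 0.6432 -1.0786  0.1403] w 0.00031909907872726 yaw 38.474872005652216 J [ 34.6527  45.2168  19.3607   1.9141 -94.1321 -86.5502]
[0.6179 0.221  0.1212] -3.4586892324054745
```

Request:
move_arm --increments '[0,0,0,0.0005,0,-0.0002,0,0,0,0,0.001,0,-0.0004,0,0,0,0,0.0014,0,-0.0006,0,0,0,0,0.0014,0,-0.0006,0]'

```text
time_s: 20.9
tcp_pos: [0.617, 0.2202, 0.1204]
ee_rot: [[-0.391, -0.622, 0.678], [-0.311, 0.783, 0.539], [-0.866, 0.0, -0.499]]
wrist_force: [3.0, 1.2, 1.0]
gripper_width: 0.002
```

Request:
move_arm --increments '[0,0,0,0.0005,0,-0.0002,0,0,0,0,0.001,0,-0.0004,0,0,0,0,0.001,0,-0.0004,0]'

```text
time_s: 21.15
tcp_pos: [0.6165, 0.2198, 0.1198]
ee_rot: [[-0.391, -0.622, 0.678], [-0.311, 0.783, 0.539], [-0.867, -0.0, -0.499]]
wrist_force: [4.0, 2.4, 1.1]
gripper_width: 0.003
```

```bash
python3 - <<'E'
from st import *
print(R0[:,0]@st['wrist_force'],R0[:,2]@st['wrist_force'])
for n in C: cv2.imwrite(f"pics/{n}7.png",r.capture(n)[:,:,::-1])
a=cv2.imread("pics/side7.png");b=cv2.imread("pics/top7.png")
A=cv2.resize(a[200:360,140:300],None,fx=2.5,fy=2.5);B=cv2.resize(b[130:290,80:240],None,fx=2.5,fy=2.5)
cv2.imwrite("pics/v7.png",np.clip(1.6*np.hstack([A,B]),0,255).astype(np.uint8))
E
```

```text
t 21.15 p [0.6165 0.2198 0.1198] F [4.0422 2.4098 1.0961] M [ 1.0048 -1.388   0.0923] w 0.00022983757902555113 yaw 38.485032159996074 J [ 34.6496  45.0551  18.8858   1.9254 -93.7155 -86.555 ]
-3.2775728106883717 3.494194387049871
```

View pics/v7.png

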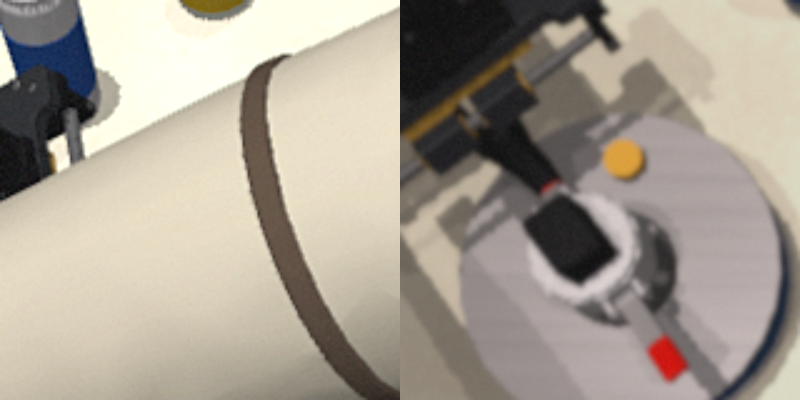

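The top view shows the far arm steeply down under the fingertips, with only a red sliver visible at crop (550,187). The near arm is still up at (667,357). I'm pressing on to the stop.

Request:
move_arm --increments '[0,0,0,0.0005,0,-0.0002,0,0,0,0,0.001,0,-0.0003,0,0,0,0,0.001,0,-0.0003,0]'

```text
time_s: 21.5
tcp_pos: [0.6163, 0.2195, 0.1195]
ee_rot: [[-0.389, -0.623, 0.679], [-0.31, 0.783, 0.54], [-0.867, -0.001, -0.498]]
wrist_force: [4.1, 2.2, 3.2]
gripper_width: 0.005
```

Request:
move_arm --increments '[0,0,0,0.0005,0,-0.0002,0,0,0,0,0.001,0,-0.0003,0,0,0,0,0.001,0,-0.0003,0]'

```text
time_s: 21.75
tcp_pos: [0.6162, 0.2194, 0.1193]
ee_rot: [[-0.388, -0.623, 0.679], [-0.31, 0.782, 0.54], [-0.868, -0.001, -0.497]]
wrist_force: [6.2, 3.5, 4.5]
gripper_width: 0.006
```

```bash
python3 - <<'E'
from st import *
Rc,pc=load();pc=pc+Rc@[.0044,0,-.0016];save(Rc,pc);print(pc)
R1,p1=press(-1,-25,0,.06);print(p1)
a=pc+Rc@[-.015,0,.003];b=pc+Rc@[-.04,0,.003]; 
U=np.array([b[0],b[1],.26]); 
from scipy.spatial.transform import Slerp
S=Slerp([0,1],Ro.from_matrix([Rc,R1]))
L=[(Rc,pc+Rc@[-.005,0,.002]),(Rc,a),(Rc,pc+Rc@[-.03,0,.003])]
q=L[-1][1]
for k,u in enumerate(np.linspace(0,1,10)[1:]): L.append((S(u*.45).as_matrix(),q+(U-q)*u))
rows(L)
R2,p2=load();S=Slerp([0,1],Ro.from_matrix([R2,R1]))
M=p2*.5+p1*.5;M[2]=.28
L=[]
for u in [.07,.17,.28,.4,.52,.64,.75,.85,.93,.98,1,1]:
    L.append((S(u).as_matrix(),p2*(1-u)**2+2*u*(1-u)*M+p1*u*u))
rows(L)
E
```

```text
t 21.75 p [0.6162 0.2194 0.1193] F [6.1607 3.5151 4.506 ] M [ 1.1958 -1.6701  0.0339] w 0.0004970229395548165 yaw 38.516553844964065 J [ 34.6551  44.9393  18.6089   1.9708 -93.3887 -86.5596]
[0.6151 0.2187 0.1182]
[0.5046 0.1308 0.2392]
[0.0, 0.0, 0.0, -0.005, 0.0, 0.002, 0.0, 0.0, 0.0, 0.0, -0.015, -0.0, 0.003, 0.0, 0.0, 0.0, 0.0, -0.03, 0.0, 0.003, 0.0, -0.0, -0.4, 0.0, -0.0416, -0.0, -0.003, 0.0, -0.0, -0.8, 0.0, -0.0531, -0.0, -0.0091, 0.0, -0.0, -1.2, 0.0, -0.0647, -0.0, -0.0151, 0.0, -0.0, -1.6, 0.0, -0.0763, -0.0, -0.0211, 0.0, -0.0, -2.0, 0.0, -0.0878, -0.0, -0.0272, 0.0, -0.0, -2.4, 0.0, -0.0994, -0.0, -0.0332, 0.0, -0.0, -2.8, 0.0, -0.1109, -0.0, -0.0392, 0.0, -0.0, -3.2, 0.0, -0.1225, -0.0, -0.0453, 0.0, -0.0, -3.6, 0.0, -0.1341, -0.0, -0.0513, 0.0]
[-0.0, -0.31, 0.0, 0.0029, -0.0, -0.0114, 0.0, -0.0, -0.75, 0.0, 0.0079, -0.0, -0.0272, 0.0, -0.0, -1.23, 0.0, 0.0147, -0.0, -0.044, 0.0, -0.0, -1.76, 0.0, 0.0235, -0.0, -0.0615, 0.0, -0.0, -2.29, 0.0, 0.034, -0.0, -0.0783, 0.0, -0.0, -2.82, 0.0, 0.046, -0.0, -0.0942, 0.0, -0.0, -3.3, 0.0, 0.0584, -0.0, -0.1082, 0.0, -0.0, -3.74, 0.0, 0.0709, -0.0, -0.1203, 0.0, -0.0, -4.09, 0.0, 0.0816, -0.0, -0.1296, 0.0, -0.0, -4.31, 0.0, 0.0887, -0.0, -0.1353, 0.0, -0.0, -4.4, 0.0, 0.0916, -0.0, -0.1375, 0.0, -0.0, -4.4, 0.0, 0.0916, -0.0, -0.1375, 0.0]
```

Request:
move_arm --increments '[0,0,0,-0.005,0,0.002,0,0,0,0,-0.015,0,0.003,0,0,0,0,-0.03,0,0.003,0,0,-0.4,0,-0.042,0,-0.003,0,0,-0.8,0,-0.053,0,-0.009,0,0,-1.2,0,-0.065,0,-0.015,0,0,-1.6,0,-0.076,0,-0.021,0,0,-2,0,-0.088,0,-0.027,0,0,-2.4,0,-0.1,0,-0.033,0,0,-2.8,0,-0.111,0,-0.039,0,0,-3.2,0,-0.1225,0,-0.045,0,0,-3.6,0,-0.1341,0,-0.0513,0]'

```text
time_s: 22.75
tcp_pos: [0.6327, 0.2327, 0.2614]
ee_rot: [[-0.348, -0.622, 0.701], [-0.276, 0.783, 0.558], [-0.896, 0.0, -0.444]]
wrist_force: [-0.7, -0.4, -1.1]
gripper_width: 0.009
```

Request:
move_arm --increments '[0,-0.31,0,0.003,0,-0.0114,0,0,-0.75,0,0.008,0,-0.027,0,0,-1.2,0,0.0147,0,-0.044,0,0,-1.76,0,0.0235,0,-0.0615,0,0,-2.3,0,0.034,0,-0.078,0,0,-2.8,0,0.046,0,-0.094,0,0,-3.3,0,0.058,0,-0.108,0,0,-3.7,0,0.071,0,-0.12,0,0,-4.1,0,0.0816,0,-0.1296,0,0,-4.3,0,0.0887,0,-0.1353,0,0,-4.4,0,0.0916,0,-0.1375,0,0,-4.4,0,0.0916,0,-0.1375,0]'

```text
time_s: 23.75
tcp_pos: [0.5041, 0.1304, 0.2398]
ee_rot: [[-0.293, -0.622, 0.726], [-0.233, 0.783, 0.577], [-0.927, 0.0, -0.374]]
wrist_force: [0.6, -0.0, 0.9]
gripper_width: 0.008
```

```bash
python3 - <<'E'
from st import *
for n in C: cv2.imwrite(f"pics/{n}8.png",r.capture(n)[:,:,::-1])
a=cv2.imread("pics/side8.png");b=cv2.imread("pics/top8.png")
A=cv2.resize(a[200:360,140:300],None,fx=2.5,fy=2.5);B=cv2.resize(b[130:290,80:240],None,fx=2.5,fy=2.5)
cv2.imwrite("pics/v8.png",np.clip(1.6*np.hstack([A,B]),0,255).astype(np.uint8))
st=r.sense();print(st['tcp_pos'],load()[1])
L=[press(-1,-25,h) for h in(.04,.03,.022,.015,.010,.006)]
rows(L)
E
```

```text
t 23.75 p [0.5041 0.1304 0.2398] F [ 0.639  -0.0138  0.9146] M [ 0.4996 -0.5663  0.0174] w 0.000687372874602603 yaw 38.46609336226036 J [ 33.4899  22.4685  -1.4155   1.8603 -88.0202 -85.4476]
[0.5051 0.1311 0.2397] [0.5046 0.1308 0.2391]
[-0.0, -0.0, 0.0, 0.0156, -0.0, 0.0246, 0.0, -0.0, -0.0, 0.0, 0.0256, -0.0, 0.024, 0.0, -0.0, -0.0, 0.0, 0.0336, -0.0, 0.0236, 0.0, -0.0, -0.0, 0.0, 0.0406, -0.0, 0.0233, 0.0, -0.0, -0.0, 0.0, 0.0456, -0.0, 0.023, 0.0, -0.0, -0.0, 0.0, 0.0496, -0.0, 0.0228, 0.0]
```

View pics/v8.png

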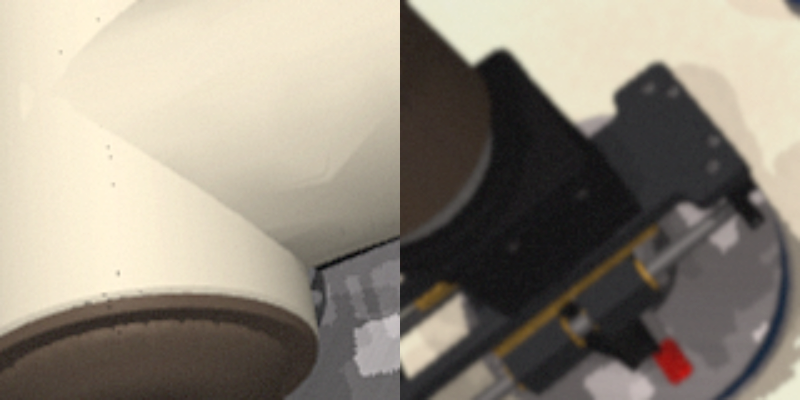

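The top view shows the closed fingers over the near arm, with its red tip at crop (675,362). I'm going down.

Request:
move_arm --increments '[0,0,0,0.0156,0,0.0246,0,0,0,0,0.0256,0,0.024,0,0,0,0,0.0336,0,0.0236,0,0,0,0,0.0406,0,0.0233,0,0,0,0,0.0456,0,0.023,0,0,0,0,0.0496,0,0.0228,0,0,0,0,0.0496,0,0.0228,0]'

```text
time_s: 24.43
tcp_pos: [0.506, 0.132, 0.1844]
ee_rot: [[-0.294, -0.622, 0.726], [-0.233, 0.783, 0.577], [-0.927, 0.0, -0.375]]
wrist_force: [0.1, 0.1, 0.0]
gripper_width: 0.004
```

```bash
python3 - <<'E'
from st import *
print(load()[1])
L=[press(-1,f) for f in(-29,-26,-23,-20,-18,-16,-14,-12,-10,-8,-6,-4)]
rows(L)
E
```

```text
t 24.4333 p [0.506  0.132  0.1844] F [0.0608 0.0672 0.0174] M [ 0.5025 -0.575   0.0143] w 0.0003546811819299314 yaw 38.4665478104175 J [ 33.5122  25.2274  -5.4168   1.866  -81.3247 -85.6827]
[0.5066 0.1324 0.1846]
[-0.0, -0.0, 0.0, 0.0024, -0.0, 0.0003, 0.0, -0.0, -0.0, 0.0, 0.0051, -0.0, -0.0002, 0.0, -0.0, -0.0, 0.0, 0.0078, -0.0, -0.0005, 0.0, -0.0, -1.44, 0.0, 0.0112, -0.0, -0.0026, 0.0, -0.0, -2.89, 0.0, 0.0127, -0.0, -0.0036, 0.0, -0.0, -4.33, 0.0, 0.0142, -0.0, -0.0045, 0.0, -0.0, -5.78, 0.0, 0.0159, -0.0, -0.0054, 0.0, -0.0, -7.22, 0.0, 0.0175, -0.0, -0.0062, 0.0, -0.0, -8.67, 0.0, 0.0193, -0.0, -0.0069, 0.0, -0.0, -10.11, 0.0, 0.0211, -0.0, -0.0076, 0.0, -0.0, -11.56, 0.0, 0.0229, -0.0, -0.0082, 0.0, -0.0, -13.0, 0.0, 0.0248, -0.0, -0.0088, 0.0]
```

Request:
move_arm --increments '[0,0,0,0.0024,0,0.0003,0,0,0,0,0.005,0,-0.0002,0,0,0,0,0.0078,0,-0.0005,0,0,-1.44,0,0.0108,0,-0.0026,0,0,-2.89,0,0.0127,0,-0.0036,0,0,-4.33,0,0.0142,0,-0.0045,0,0,-5.78,0,0.0159,0,-0.0054,0,0,-7.22,0,0.0175,0,-0.0062,0,0,-8.67,0,0.0193,0,-0.0069,0,0,-10.11,0,0.0211,0,-0.0076,0,0,-11.56,0,0.0229,0,-0.0082,0,0,-13,0,0.0248,0,-0.0088,0]'

```text
time_s: 25.43
tcp_pos: [0.4947, 0.1225, 0.1662]
ee_rot: [[-0.116, -0.623, 0.774], [-0.094, 0.782, 0.616], [-0.989, -0.001, -0.15]]
wrist_force: [1.2, 1.8, 1.9]
gripper_width: 0.006
```

```bash
python3 - <<'E'
from st import *
print(load()[1])
L=[press(-1,f) for f in(-2,0,2,4,6,8,10,12,14,16,18,20)]
rows(L)
E
```

```text
t 25.4333 p [0.4947 0.1225 0.1662] F [1.1786 1.8281 1.8634] M [ 0.604  -0.705  -0.0056] w 0.00048294361916718687 yaw 38.528656968723325 J [ 32.7596  18.2483 -16.1296   1.048  -64.1747 -84.7643]
[0.4929 0.1215 0.1649]
[-0.0, -1.44, 0.0, 0.0007, -0.0, -0.001, 0.0, -0.0, -2.89, 0.0, 0.0025, -0.0, -0.0017, 0.0, -0.0, -4.33, 0.0, 0.0042, -0.0, -0.0018, 0.0, -0.0, -5.78, 0.0, 0.006, -0.0, -0.0018, 0.0, -0.0, -7.22, 0.0, 0.0077, -0.0, -0.0017, 0.0, -0.0, -8.67, 0.0, 0.0094, -0.0, -0.0016, 0.0, -0.0, -10.11, 0.0, 0.0111, -0.0, -0.0015, 0.0, -0.0, -11.56, 0.0, 0.0128, -0.0, -0.0012, 0.0, -0.0, -13.0, 0.0, 0.0145, -0.0, -0.001, 0.0, -0.0, -14.44, 0.0, 0.0162, -0.0, -0.0006, 0.0, -0.0, -15.89, 0.0, 0.0178, -0.0, -0.0003, 0.0, -0.0, -17.33, 0.0, 0.0195, -0.0, 0.0002, 0.0]
```

Request:
move_arm --increments '[0,-1.44,0,0.0008,0,-0.001,0,0,-2.89,0,0.0025,0,-0.0017,0,0,-4.33,0,0.0042,0,-0.0018,0,0,-5.78,0,0.006,0,-0.0018,0,0,-7.22,0,0.0077,0,-0.0017,0,0,-8.67,0,0.0094,0,-0.0016,0,0,-10.11,0,0.0111,0,-0.0015,0,0,-11.56,0,0.0128,0,-0.0012,0,0,-13,0,0.0145,0,-0.001,0,0,-14.44,0,0.0162,0,-0.0006,0,0,-15.89,0,0.0178,0,-0.0003,0,0,-17.33,0,0.0195,0,0.0002,0]'

```text
time_s: 26.43
tcp_pos: [0.492, 0.1203, 0.1471]
ee_rot: [[0.118, -0.623, 0.774], [0.093, 0.783, 0.616], [-0.989, -0.001, 0.15]]
wrist_force: [0.4, 0.6, 2.7]
gripper_width: 0.007
```

```bash
python3 - <<'E'
from st import *
print(load()[1])
L=[press(-1,f) for f in(22,24,26,28,30,32,34,36,38,40)]
rows(L)
E
```

```text
t 26.4333 p [0.492  0.1203 0.1471] F [0.3754 0.6022 2.6788] M [-0.0092  0.0234 -0.0036] w 0.0006018660730476383 yaw 38.508187824479855 J [ 31.5243  11.7374 -27.7796  -1.4623 -41.9041 -81.9956]
[0.4907 0.1197 0.1456]
[0.0, -1.45, 0.0, 0.0017, -0.0, -0.0, 0.0, 0.0, -2.89, 0.0, 0.0034, -0.0, 0.0, 0.0, 0.0, -4.34, 0.0, 0.0051, -0.0, 0.0001, 0.0, 0.0, -5.78, 0.0, 0.0067, -0.0, 0.0003, 0.0, 0.0, -7.23, 0.0, 0.0084, -0.0, 0.0005, 0.0, 0.0, -8.67, 0.0, 0.0101, -0.0, 0.0008, 0.0, 0.0, -10.11, 0.0, 0.0118, -0.0, 0.0011, 0.0, 0.0, -11.56, 0.0, 0.0134, -0.0, 0.0015, 0.0, 0.0, -13.0, 0.0, 0.015, -0.0, 0.0019, 0.0, 0.0, -14.45, 0.0, 0.0166, -0.0, 0.0024, 0.0]
```

Request:
move_arm --increments '[0,-1.45,0,0.0017,0,0,0,0,-2.89,0,0.0034,0,0,0,0,-4.34,0,0.0051,0,0.0001,0,0,-5.78,0,0.0067,0,0.0003,0,0,-7.23,0,0.0084,0,0.0005,0,0,-8.67,0,0.0101,0,0.0008,0,0,-10.11,0,0.0118,0,0.0011,0,0,-11.56,0,0.0134,0,0.0015,0,0,-13,0,0.015,0,0.0019,0,0,-14.45,0,0.0166,0,0.0024,0]'

```text
time_s: 27.27
tcp_pos: [0.4952, 0.123, 0.1307]
ee_rot: [[0.307, -0.622, 0.72], [0.243, 0.783, 0.573], [-0.92, -0.001, 0.391]]
wrist_force: [-1.6, -0.6, 2.7]
gripper_width: 0.004
```

```bash
python3 - <<'E'
from st import *
print(load()[1],R0[:,0]@st['wrist_force'])
L=[press(-1,f) for f in(41,42,43,44,45,46,47,48)]
rows(L)
E
```

```text
t 27.2667 p [0.4952 0.123  0.1307] F [-1.5978 -0.5762  2.6643] M [-0.394   0.5154 -0.0132] w 0.00034949802990953633 yaw 38.49537107118625 J [ 30.0063   9.25   -35.33    -8.4048 -22.8446 -74.4006]
[0.4944 0.1227 0.1295] -3.081915737087117
[0.0, -0.72, 0.0, 0.0009, -0.0, 0.0, 0.0, 0.0, -1.44, 0.0, 0.0017, -0.0, 0.0001, 0.0, 0.0, -2.16, 0.0, 0.0026, -0.0, 0.0002, 0.0, 0.0, -2.89, 0.0, 0.0034, -0.0, 0.0003, 0.0, 0.0, -3.61, 0.0, 0.0042, -0.0, 0.0004, 0.0, 0.0, -4.33, 0.0, 0.0051, -0.0, 0.0005, 0.0, 0.0, -5.05, 0.0, 0.0059, -0.0, 0.0007, 0.0, 0.0, -5.78, 0.0, 0.0067, -0.0, 0.0008, 0.0]
```

Request:
move_arm --increments '[0,-0.72,0,0.0009,0,0,0,0,-1.44,0,0.0017,0,0.0001,0,0,-2.16,0,0.0026,0,0.0002,0,0,-2.89,0,0.0034,0,0.0003,0,0,-3.61,0,0.0042,0,0.0004,0,0,-4.33,0,0.0051,0,0.0005,0,0,-5.05,0,0.0059,0,0.0007,0,0,-5.78,0,0.0067,0,0.0008,0]'

```text
time_s: 27.93
tcp_pos: [0.4974, 0.125, 0.1239]
ee_rot: [[0.376, -0.622, 0.687], [0.298, 0.783, 0.546], [-0.877, -0.0, 0.48]]
wrist_force: [-0.2, -0.9, 4.3]
gripper_width: 0.006
```

```bash
python3 - <<'E'
from st import *
print(load()[1],R0[:,0]@st['wrist_force'])
L=[press(-1,f) for f in(49,50,51,52)]
R48=press(-1,48)[0]
rows([(R48,p) for R,p in L])
E
```

```text
t 27.9333 p [0.4974 0.125  0.1239] F [-0.2411 -0.863   4.2518] M [-0.3659  0.2595 -0.1057] w 0.0005495363623627804 yaw 38.47701334329779 J [ 28.6812   9.3213 -36.1667 -16.3166 -16.8184 -65.7218]
[0.497  0.1248 0.1236] -4.078137999341627
[0.0, 0.0, 0.0, 0.0008, -0.0, 0.0001, 0.0, 0.0, 0.0, 0.0, 0.0017, -0.0, 0.0002, 0.0, 0.0, 0.0, 0.0, 0.0024, -0.0, 0.0004, 0.0, 0.0, 0.0, 0.0, 0.0031, -0.0, 0.0006, 0.0]
```

Request:
move_arm --increments '[0,0,0,0.0008,0,0.0001,0,0,0,0,0.0016,0,0.0002,0,0,0,0,0.0024,0,0.0004,0,0,0,0,0.0031,0,0.0006,0]'

```text
time_s: 28.27
tcp_pos: [0.4986, 0.1261, 0.1212]
ee_rot: [[0.374, -0.622, 0.688], [0.297, 0.783, 0.547], [-0.878, -0.0, 0.478]]
wrist_force: [-0.4, -1.1, 4.2]
gripper_width: 0.001
```

```bash
python3 - <<'E'
from st import *
print(load()[1],R0[:,0]@st['wrist_force'])
E
```

```text
t 28.2667 p [0.4986 0.1261 0.1212] F [-0.3999 -1.1499  4.1659] M [-0.4545  0.4258 -0.0206] w 6.306625262921831e-05 yaw 38.48280699279832 J [ 28.7269   9.7509 -36.0644 -16.4319 -16.6212 -65.6292]
[0.4986 0.126  0.1212] -4.150743098726536
```

Request:
move_arm --increments '[0,0,0,0.0005,0,0.0002,0,0,0,0,0.001,0,0.0004,0,0,0,0,0.0014,0,0.0006,0,0,0,0,0.0014,0,0.0006,0]'

```text
time_s: 28.6
tcp_pos: [0.4994, 0.1267, 0.1201]
ee_rot: [[0.374, -0.622, 0.688], [0.297, 0.783, 0.547], [-0.879, 0.0, 0.478]]
wrist_force: [0.6, -0.0, 4.0]
gripper_width: 0.009
```

Request:
move_arm --increments '[0,0,0,0.0005,0,0.0002,0,0,0,0,0.001,0,0.0004,0,0,0,0,0.001,0,0.0004,0]'

```text
time_s: 28.85
tcp_pos: [0.4999, 0.1272, 0.1194]
ee_rot: [[0.374, -0.622, 0.688], [0.297, 0.783, 0.547], [-0.879, 0.0, 0.478]]
wrist_force: [-1.0, -1.4, 4.6]
gripper_width: 0.001
```

Request:
move_arm --increments '[0,0,0,0.0005,0,0.0002,0,0,0,0,0.001,0,0.0003,0,0,0,0,0.001,0,0.0003,0]'

```text
time_s: 29.1
tcp_pos: [0.5003, 0.1274, 0.1189]
ee_rot: [[0.374, -0.622, 0.688], [0.297, 0.783, 0.547], [-0.879, 0.0, 0.477]]
wrist_force: [-2.8, -2.6, 7.8]
gripper_width: 0.005
```

Request:
move_arm --increments '[0,0,0,0.0005,0,0.0002,0,0,0,0,0.001,0,0.0003,0,0,0,0,0.001,0,0.0003,0]'

```text
time_s: 29.35
tcp_pos: [0.5007, 0.1277, 0.1184]
ee_rot: [[0.374, -0.622, 0.688], [0.297, 0.783, 0.547], [-0.879, 0.0, 0.477]]
wrist_force: [-4.8, -4.0, 9.4]
gripper_width: 0.001
```

The near arm has reached its stop at about 10.8 N. I'm retreating.

Request:
move_arm --increments '[0,0,0,-0.005,0,-0.002,0,0,0,0,-0.015,0,-0.003,0,0,0,0,-0.03,0,-0.003,0,0,3,0,-0.047,0,0.006,0,0,6,0,-0.065,0,0.016,0,0,9,0,-0.082,0,0.026,0,0,12,0,-0.1,0,0.036,0,0,15,0,-0.118,0,0.045,0,0,18,0,-0.135,0,0.054,0,0,22,0,-0.135,0,0.054,0,0,25,0,-0.135,0,0.054,0,0,28.6,0,-0.135,0,0.054,0]'

```text
time_s: 30.35
tcp_pos: [0.4869, 0.1171, 0.2631]
ee_rot: [[-0.003, -0.622, 0.783], [-0.002, 0.783, 0.622], [-1.0, 0.0, -0.004]]
wrist_force: [-0.7, 0.1, 0.0]
gripper_width: 0.007
```

```bash
python3 - <<'E'
from st import *
print(inc(R0,p0,Rtool(38.5),[.42,-.35,.3]))
E
```

```text
t 30.35 p [0.4869 0.1171 0.2631] F [-0.6669  0.1471  0.0426] M [ 0.0104 -0.0002 -0.0153] w 0.0006479494414348787 yaw 38.45133154680641 J [ 32.1409   8.6061 -13.3424   0.0184 -68.2801 -83.6964]
[-0.0487 -0.2291 -0.0082 -0.0356 -0.3242 -0.343 ]
```

Request:
move_arm --increments '[0,0,0,-0.005,-0.012,-0.013,0,0,0,0,-0.015,-0.037,-0.04,0,0,0,0,-0.025,-0.063,-0.066,0,0,0,0,-0.035,-0.089,-0.094,0,0,0,0,-0.035,-0.115,-0.122,0,0,0,0,-0.035,-0.142,-0.15,0,0,0,0,-0.035,-0.17,-0.178,0,0,0,0,-0.035,-0.198,-0.206,0,0,0,0,-0.035,-0.225,-0.234,0,0,0,0,-0.035,-0.25,-0.262,0,0,0,0,-0.035,-0.275,-0.29,0,0,0,0,-0.035,-0.29,-0.305,0]'

```text
time_s: 31.35
tcp_pos: [0.4276, -0.3018, 0.2973]
ee_rot: [[-0.003, -0.62, 0.785], [-0.0, 0.785, 0.62], [-1.0, 0.002, -0.003]]
wrist_force: [0.9, 0.7, 1.1]
gripper_width: 0.002
```

```bash
python3 - <<'E'
from st import *
for n in C: cv2.imwrite(f"pics/{n}9.png",r.capture(n)[:,:,::-1])
a=cv2.imread("pics/side9.png");b=cv2.imread("pics/top9.png")
A=cv2.resize(a[230:350,180:300],None,fx=3.3,fy=3.3,interpolation=cv2.INTER_CUBIC);B=cv2.resize(b[170:290,95:215],None,fx=3.3,fy=3.3,interpolation=cv2.INTER_CUBIC)
cv2.imwrite("pics/v9.png",np.clip(1.5*np.hstack([A,B]),0,255).astype(np.uint8))
bb=np.array([-.64,1.46])
def red(im):
    i=im.astype(int);m=((i[:,:,2]>70)&(i[:,:,1]<50)&(i[:,:,0]<60)).astype(np.uint8)
    c=cv2.connectedComponentsWithStats(m);return [(np.round(c[3][k],1),c[2][k][4]) for k in range(1,c[0]) if c[2][k][4]>8]
print(red(a),red(b))
for s in(1,-1):
    for f in(35,40,45,50): print(s,f,proj('side',armpt(s,f,.0485))[0]+bb,proj('top',armpt(s,f,.0485))[0])
E
```

```text
t 31.35 p [ 0.4276 -0.3018  0.2973] F [0.9116 0.6676 1.0781] M [ 0.0377 -0.0378  0.0106] w 0.0001619989778737254 yaw 38.30996500735268 J [-17.4004   9.7041  -7.0819   0.0655 -73.3779 -34.3084]
[(array([407. ,   4.1]), np.int32(72)), (array([403.4,  10.2]), np.int32(17)), (array([404.9,  20. ]), np.int32(62)), (array([222.5, 170.5]), np.int32(501)), (array([290.5, 302.3]), np.int32(87)), (array([196.1, 323.6]), np.int32(111))] [(array([323.9, 135.6]), np.int32(717)), (array([137.1, 200.2]), np.int32(42)), (array([191.4, 269.2]), np.int32(116))]
1 35 [190.8658 320.9407] [132.8293 197.4012]
1 40 [193.0088 321.5966] [134.5376 199.1557]
1 45 [195.3164 322.1273] [136.2916 201.0034]
1 50 [197.7707 322.5305] [138.0797 202.9315]
-1 35 [295.4166 297.6778] [192.6904 274.3353]
-1 40 [293.5936 299.1845] [192.0699 273.084 ]
-1 45 [291.595  300.6467] [191.3096 271.6895]
-1 50 [289.4355 302.0552] [190.4167 270.1635]
```

View pics/v9.png

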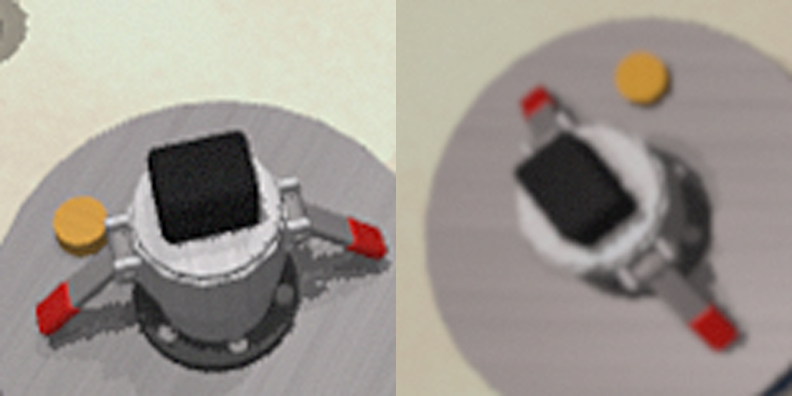

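View pics/side9.png

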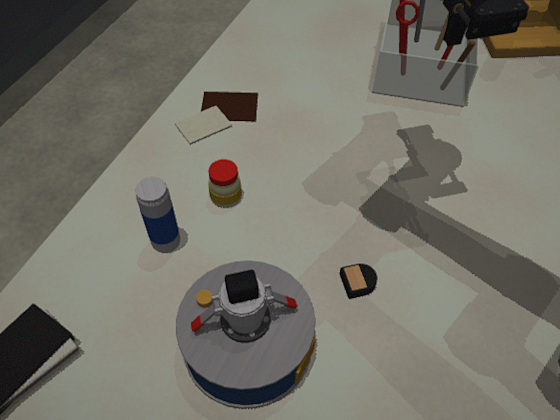

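The side view shows both red tips low on either side of the neck, at (196,324) and (290,302), which fits arm angles of about 47–49° below level. The cap is level, and the can, jar and heel have not moved. Handing in.

```bash
python3 - <<'E'
from station import r
print(r.sense()['time_s'],r.finish_job())
E
```

```text
the job is handed in; nothing more can be done
31.45 None
```

I closed the tank and handed the job in at 31.45 s; the hand-in gave no verdict. The cap was pushed past its seal, bedded on the rim, and both cam arms were swung down, far arm first.

- **Bedding the cap:** The seal slid at about 11 N. The cap then bottomed about 9 mm lower and went no further as the push grew. That puts the true rim at about 0.165 m, roughly 2 mm below nominal. I held about 25 N vertically for at least 0.4 s, with both arms still up by about 31° and 23°. There was also about 11 N of sideways force, so the total load was about 27 N.
- **Swinging the arms:** Each arm moved with 3–5 N. I stopped at about 8 N on the far arm and 11 N on the near one. The far arm had stopped moving, but the near one was still giving about 0.7 mm per 1 mm pushed.
- **Last checks:** Pictures show the cap upright and both red tips down, with the robot clear. The can, jar and heel have not visibly moved.
- **Where checks disagreed:**
    - The side view puts the arms at 47–49° below level. The top view reads the far arm a little less, but its tip is partly hidden; the limit is 41°.
    - By the tool's path, both arms reached their 50° stops.
    - The first camera measurements of height came out about 5 mm low, so I took the rim height from feel instead.

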